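Hang the pail in the keeper hook

ROBOT

A 6-joint arm with a two-finger parallel gripper is mounted at the origin on a cart in front of the work surface, level with it; the furniture and walls round the work are solid. World frame = base frame: x ahead of the robot, y to its left, z up, the work surface at z = 0. Lengths are in mm, angles in rad, forces in N, time in s.
With the tool pointing down it reaches from about 350 to 975 mm from the base axis. Payload 4.9 kg.
Tool frame: the origin (TCP) lies on the front face of the gripper's body, between the roots of the fingers; the fingertips stand 73 mm ahead of it and the grasp point (between the pads) lies 54 mm ahead of it (bot.grip_point_offset is the distance from the TCP to the grasp point, in mm); z points along the fingers, x is the direction in which the jaws open and shut, and the axes are right-handed (so a half turn about z gives the same grasp; the last joint's range is limited). The gripper opens to 85 mm and grips with 20 to 120 N. Pads are 22 mm wide; open, the fingers measure 114 mm over their backs; the gripper's body (76 mm by 85 mm) begins 54 mm behind the grasp point. The pads swing forward as they close: fully open they stand 13 mm farther back than shut.
Start: joints at [-1.439, 0.053, 1.613, -0, 1.476, -0.119], TCP at [155.108, -605.429, 303.904] pointing down, gripper open.
Joint ranges: [-3.01, 3.01], [-1.01, 2.22], [0.06, 2.58], [-1.02, 4.17], [0.09, 2.62], [-3.14, 3.14]. Speed limits (rad/s): [2.57, 2.57, 3.14, 3.14, 3.14, 3.14].

INTERFACE

Orientations are given as a unit quaternion [x, y, z, w].
In Python, from plant import bot gives the robot as it stands. The module is installed in compiled form; this text tells all that it offers.
- The arm moves only by the shell command python3 -m creep 'ROWS' [FORCE]. ROWS is a JSON object of lists of equal length, an entry for each row: "slide": the shift along the tool's x, y, z in units of 25 mm (1.0 is 25 mm), a list of three; "twist": the turn, a rotation vector about the tool's x, y, z in units of 6 degrees (1.0 is 6 degrees), a list of three; "gripper": the finger opening in mm, from 0 to 85.4. In form: {"slide": [[x, y, z], ...], "twist": [[rx, ry, rz], ...], "gripper": [gripper, ...]}. A call has 1 to 12 rows; each row shifts and turns the commanded pose from where the row before left it, along the tool's axes as they then stand; what a row does not reach is not made up. A row lasts 1/10 s, in which the tool goes at most 50 mm and 8.59 degrees, less where a joint would pass 70% of its speed; a pose out of reach is approached as far as the arm can. A call is refused whole if a number of a shift passes 1 or a number of a turn 1, either way. A call with a gripper value outside its range is refused whole. The fingers move at their own pace and stop on an object; FORCE is the grip in N (left out, the last holds). Time passes only in rows, so rows that do not move let the fingers close. It gives the time, the measured TCP pose, the force and the opening at its end, in the units of the state.
- bot.get_state(): the state, without advancing time (a new reading comes with each control period).
- bot.capture(name): name is "scene" or "top" or "wrist"; returns (picture, depth): 384x512x3 uint8, red, green, blue; 384x512 float32, mm along the optical axis (not along the pixel's ray), 0 where there is no reading.
- bot.get_calibration(name): a dict with "K" (3x3 intrinsics, pixels), "rvec" (rotation vector, rad) and "tvec" (3), from world to camera coordinates, as OpenCV has them; the wrist camera has in their place "hand_eye" (4x4, takes a point from camera to tool coordinates, whose origin is the TCP and whose axes are the tool frame's). Camera axes: x right, y down, z forward; pixel columns grow to the right and rows downward; lengths in mm; the calibration is good to about 2 mm. The wrist camera is an equidistant fisheye: a pixel r from the principal point sees the ray r / f radians off the axis. A picture is of the moment at which its call begins: read the wrist's pose just before it. get_calibration takes no time and is no camera call.
- bot.finish_job(): hands the job in, once; it reports no verdict.
The state is a dict: "t": time; "q": joint angles; "qvel": joint speeds; "tau": joint torques, N m; "tcp_pos": TCP position; "tool_rot": TCP orientation; "wrist_force": force on the tool from outside, world axes, zero at the start; "ft_torque": the same for the moment, N m; "gripper_width": finger opening in mm.
Only numpy, scipy, OpenCV 4.12 (cv2) and the standard library are available. Lean on these libraries where they do the work, as an engineer would, in place of code of your own. Each camera call takes 0.05 s, during which the arm holds its last target.

TASK

Swing the bail of the small steel pail upright while the pail stays standing on the bench, then lift the pail by it and hang the bare middle of the bail in the hook of the stand: press it gently down past the sprung keeper until it rests on the bottom of the hook and the keeper has snapped shut above it, and only then let go. The height at which the hook is clamped is not measured, so feel for it, and do not force it. Leave the mould, tumbler, marker and cork where they are.

Things in the scene. Friction and masses are not known exactly. Their poses are not given: they have to be found in the camera images.
- pail: Loose open steel pail (0.25 to 0.43 kg with its bail), 80 mm high, 90 mm wide at the foot, 96 mm at the rim. Origin: centre of its underside, z up. Two ears at z = 70 mm, y = +-50 mm carry the bail, which hinges about the pail's y axis. It swings freely when lifted; pushed through the bail it slides or tips easily.
- bail (a joint): Hinge of the bail on the pail, rad: 0 = lying flat to the pail's -x side (level, at the height of the ears), 1.57 = upright, 3.14 = flat to the +x side. It moves freely and falls back when let go. The bail is a steel wire 7 mm thick, 112 mm wide, its straight top bar parallel to the pail's y axis and 120 mm from the hinge axis.
- bail_mid (a point): Middle of the bail's top bar, on the wire's axis: 30 mm of bare wire, which goes into the hook. Its y axis runs along the bar.
- bail_grip_a (a point): Centre of the wooden grip on the +y half of the bail's top bar: 14 mm thick, 30 mm long along the bar, 30 mm from the middle. It turns freely on the wire, so fingers that hold it (closing across the bar) can stay pointing down while the bail swings and the pail hangs plumb.
- bail_grip_b (a point): The same wooden grip on the -y half of the bar.
- stand: Hook stand fixed to the bench. Origin: on the bench straight below the centre of the hook's throat; x runs from hook to column, y across the hook, z up. Base plate 130 x 90 x 12 mm (x = 0 to 130 mm); 16 mm column at x = 85 mm, 292 mm high. The hook is clamped to the column at a height that is not reported: the seated wire's axis comes to 230 to 250 mm above the bench.
- keeper (a joint): Sprung flap hinged on the hook's back plate, slanting down across the throat, rad: 0 = shut (read within 0.04), up to 1.0 as the wire pushes it down. The wire meets it 20 to 23 mm above its seat; the push needed grows to 6 to 14 N, least on the tip's side (the pail's own 2.5 to 4.2 N counts, but its resting weight is not enough); 6 to 9 mm above the seat it slips past and snaps back to 0.
- optic_mould: Bystander: brass cup-shaped mould, 68 mm across, 54 mm high; origin at the centre of its underside.
- tumbler_clear: Bystander: clear glass tumbler, 56 mm across, 70 mm high; origin at the centre of its underside.
- marker: Bystander: marker pen lying on the bench, 135 mm long, 17 mm thick.
- cork_big: Bystander: cork, 33 mm across, 32 mm high; origin at the centre of its underside.
- hook_foot (a point): On the bench below the throat's centre (= stand's origin). The hook is 14 mm wide flat bar, open upward: throat 15 mm wide (x = -7.5 to 7.5 mm) between an upturned, flared tip on -x (to x = -20 mm) and a back plate on +x; both end 30 mm above the seated wire's axis, its underside 10 mm below. The wire enters from above, along the stand's y. The hook gives on a spring, 2.5 mm for 10 N.

How it is judged:
By the outcome, as a careful person would: the job done as asked, in the order asked, and still so for the second after the job is handed in, with the robot touching nothing.
It also fails if it takes over 64 s, if anything falls off the work surface, if the arm or the gripper's body presses on something with over 40 N, if the wrist force passes 120 N, or if a joint passes its speed limit or range.

## Working session

There is one attempt and no reset: what is moved stays moved. The work goes in short steps, Python scripts to look and compute and a shell command to move; the robot and the scene stay as the last step left them, time stands still between calls to the robot, and variables do not carry over. Pictures are saved under pics/ and viewed, and the job is handed in when it is done.

```bash
mkdir -p pics
cat > h.py <<'E'
import numpy as np,cv2
from plant import bot
def cal(n):
    c=bot.get_calibration(n);return c
def Rt(n):
    c=cal(n);R=cv2.Rodrigues(np.array(c['rvec'],float))[0];return np.array(c['K'],float),R,np.array(c['tvec'],float).ravel()
def ray(n,u,v):
    K,R,t=Rt(n);d=R.T@np.linalg.inv(K)@np.array([u,v,1.]);return -R.T@t,d
def onz(n,u,v,z):
    o,d=ray(n,u,v);return o+d*(z-o[2])/d[2]
def proj(n,p):
    K,R,t=Rt(n);c=K@(R@np.asarray(p,float)+t);return c[:2]/c[2]
def pts(n,dep):
    K,R,t=Rt(n);v,u=np.mgrid[:dep.shape[0],:dep.shape[1]]
    c=np.stack([(u-K[0,2])/K[0,0]*dep,(v-K[1,2])/K[1,1]*dep,dep],-1)
    w=(c-t)@R; w[dep==0]=np.nan;return w
E
python3 - <<'E'
from h import *
s=bot.get_state();print({k:np.round(v,3) for k,v in s.items()})
for n in('scene','top'):
    p,d=bot.capture(n);cv2.imwrite(f'pics/{n}0.png',p[:,:,::-1]);np.save(f'{n}0.npy',d);np.save(f'{n}0p.npy',p)
    K,R,t=Rt(n);print(n,K.round(1).tolist(),(-R.T@t).round(0),R[2].round(2))
E
```

```text
{'t': np.float64(0.0), 'q': array([-1.439,  0.053,  1.614, -0.   ,  1.476, -0.119]), 'qvel': array([ 0.   ,  0.001, -0.001, -0.   ,  0.001, -0.001]), 'tau': array([ 1.0000e-03, -3.9368e+01, -3.7018e+01,  0.0000e+00,  7.0000e-03,
        0.0000e+00]), 'tcp_pos': array([ 155.06 , -604.967,  302.645]), 'tool_rot': array([ 0.79 , -0.613, -0.001, -0.001]), 'wrist_force': array([-0.137, -0.303,  0.17 ]), 'ft_torque': array([-0.042, -0.008, -0.024]), 'gripper_width': np.float64(85.396)}
scene [[489.7, 0.0, 256.9], [0.0, 489.7, 194.6], [0.0, 0.0, 1.0]] [-402. -729.  805.] [ 0.68  0.56 -0.48]
top [[378.6, 0.0, 251.7], [0.0, 378.6, 190.9], [0.0, 0.0, 1.0]] [ 395.    8. 1098.] [ 0.1  -0.02 -0.99]
```

View pics/scene0.png

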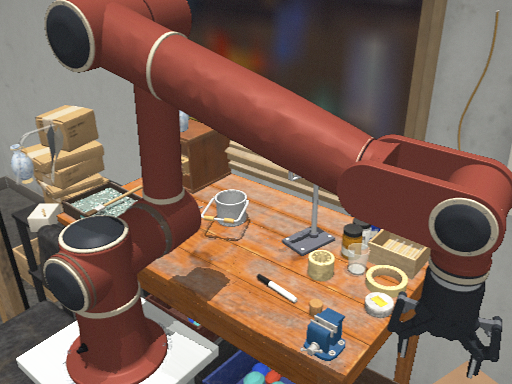

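View pics/top0.png

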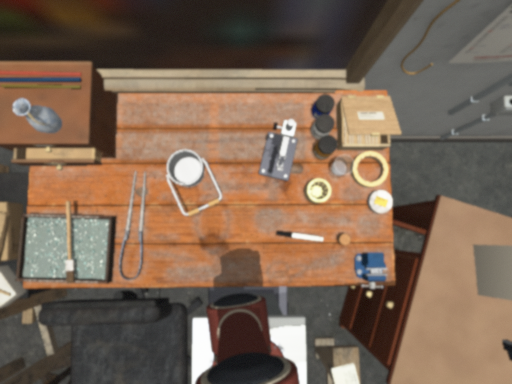

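Run:
```python
from h import *
p=np.load('top0p.npy')[:,:,::-1]
a=cv2.resize(p[140:225,155:235],None,fx=5,fy=5,interpolation=cv2.INTER_CUBIC)
b=cv2.resize(p[110:195,250:330],None,fx=5,fy=5,interpolation=cv2.INTER_CUBIC)
cv2.imwrite('pics/topz.png',np.hstack([a,b]))
p=np.load('scene0p.npy')[:,:,::-1]
a=cv2.resize(p[180:250,190:260],None,fx=5.5,fy=5.5,interpolation=cv2.INTER_CUBIC)
b=cv2.resize(p[160:260,270:340],None,fx=5.5,fy=5.5,interpolation=cv2.INTER_CUBIC)
a=np.vstack([a,np.zeros((165,385,3),np.uint8)])
cv2.imwrite('pics/scz.png',np.hstack([a,b]))
w=pts('top',np.load('top0.npy'))
for u,v in[(185,168),(170,165),(203,163),(200,207),(218,196),(190,210),(184,213),(277,150),(290,125),(283,135),(280,170),(270,165),(318,190),(340,165),(343,239),(300,236)]:print((u,v),w[v,u].round(0))
```

```text
(185, 168) [575. 184.   2.]
(170, 165) [574. 217.  58.]
(203, 163) [591. 133.  -5.]
(200, 207) [457. 131.  72.]
(218, 196) [493.  88.  -4.]
(190, 210) [449. 158.  73.]
(184, 213) [441. 174.  70.]
(277, 150) [624. -84.  24.]
(290, 125) [622. -90. 291.]
(283, 135) [616. -81. 228.]
(280, 170) [567. -93.  13.]
(270, 165) [582. -64.  11.]
(318, 190) [ 509. -203.    6.]
(340, 165) [ 583. -270.    4.]
(343, 239) [ 368. -267.   28.]
(300, 236) [ 377. -147.   17.]
```

View pics/topz.png

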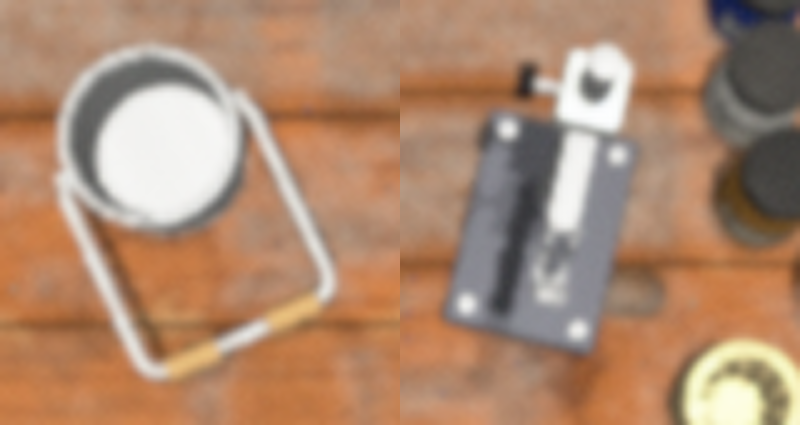

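View pics/scz.png

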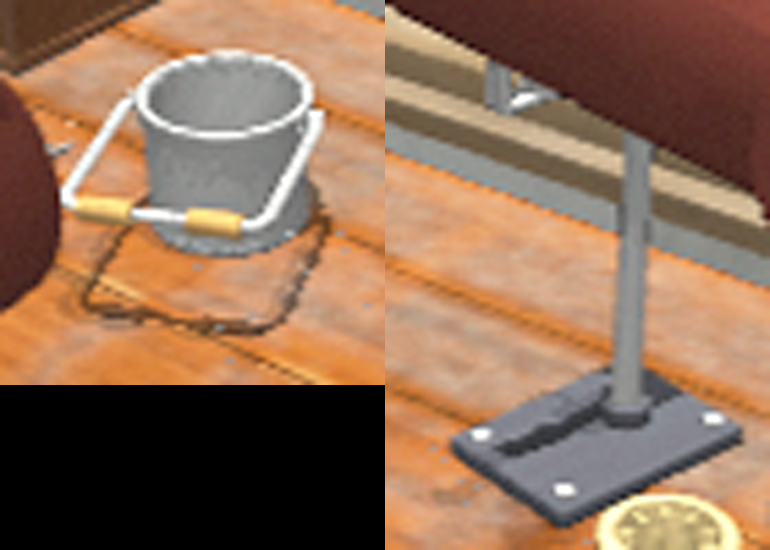

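Run:
```python
from h import *
def grips(n,box):
    p=np.load(n+'0p.npy')[:,:,::-1];h=cv2.cvtColor(p,cv2.COLOR_BGR2HSV)
    x0,y0,x1,y1=box;m=np.zeros(h.shape[:2],np.uint8)
    m[y0:y1,x0:x1]=cv2.inRange(h,(12,60,170),(28,200,255))[y0:y1,x0:x1]
    k,l,st,c=cv2.connectedComponentsWithStats(m)
    return [(c[i],st[i,4]) for i in range(1,k) if st[i,4]>8]
gt=grips('top',(180,190,225,222));gs=grips('scene',(200,212,240,226))
print(gt,gs)
def tri(a,b):
    o1,d1=ray('top',*a);o2,d2=ray('scene',*b)
    A=np.stack([d1,-d2],1);s=np.linalg.lstsq(A,o2-o1,rcond=None)[0]
    p,q=o1+d1*s[0],o2+d2*s[1];return (p+q)/2,np.linalg.norm(p-q)
for a,_ in gt:
    print('z75',onz('top',*a,72).round(1))
    for b,_ in gs: print(tri(a,b))
# plate
c=[(267.6,131.6),(297,138),(258.6,173.6),(287.6,180.4)]
P=np.array([onz('top',*q,12) for q in c]);print(P.round(1))
foot=(P[2]+P[3])/2;end=(P[0]+P[1])/2;print(foot,end,np.linalg.norm(end-foot),np.degrees(np.arctan2(*(end-foot)[1::-1])),np.linalg.norm(P[0]-P[1]))
# rim
h=np.load('top0.npy');w=pts('top',h)
z=w[...,2];m=(np.hypot(w[...,0]-575,w[...,1]-180)<75)&(z>74)&(z<95);print(m.sum(),w[m].mean(0),)
q=w[m];A=np.c_[2*q[:,:2],np.ones(len(q))];s=np.linalg.lstsq(A,(q[:,:2]**2).sum(1),rcond=None)[0];print(s[:2],np.sqrt(s[2]+s[0]**2+s[1]**2))
m=(z>200)&(z<320)&(np.hypot(w[...,0]-600,w[...,1]+85)<90);v,u=np.nonzero(m)
for i in range(0,len(u),max(1,len(u)//60)):print(u[i],v[i],w[v[i],u[i]].round(0))
```

```text
[(array([202.48214286, 206.52281746]), np.int32(1008))] [(array([209.54716981, 219.04402516]), np.int32(159)), (array([228.73684211, 219.55263158]), np.int32(38))]
z75 [458.  124.2  72. ]
(array([449.27014017, 133.5271283 ,  69.51457263]), np.float64(25.319369372197276))
(array([468.28144475, 113.72010629,  65.70070766]), np.float64(29.86652201234932))
[[ 681.   -57.7   12. ]
 [ 661.9 -143.8   12. ]
 [ 556.7  -30.5   12. ]
 [ 536.6 -114.4   12. ]]
[546.64838754 -72.47935192  12.        ] [ 671.47369898 -100.73389072   12.        ] 127.98311349685932 -12.754128245018823 88.2222536290719
233 [568.98180874 175.82242091  78.193093  ]
[566.17119896 173.73836167] 46.93141984651313
289 119 [636. -88. 291.]
288 120 [633. -85. 293.]
285 121 [644. -84. 246.]
293 121 [632. -97. 289.]
286 122 [642. -86. 245.]
294 122 [629. -99. 290.]
285 123 [640. -84. 245.]
293 123 [626. -96. 293.]
283 124 [638. -79. 245.]
291 124 [626. -92. 288.]
276 125 [637. -63. 240.]
287 125 [625. -85. 280.]
295 125 [ 635. -107.  245.]
280 126 [635. -73. 236.]
288 126 [624. -87. 278.]
273 127 [632. -56. 239.]
281 127 [633.
[... 423 characters left out ...]

290 136 [611. -96. 237.]
288 137 [611. -92. 229.]
287 138 [609. -90. 229.]
282 140 [604. -78. 229.]
284 141 [601. -82. 232.]
286 142 [599. -88. 228.]
281 144 [595. -76. 225.]
282 145 [592. -78. 229.]
285 146 [589. -85. 230.]
280 148 [586. -74. 224.]
281 149 [582. -75. 232.]
283 150 [580. -80. 228.]
285 151 [578. -85. 228.]
280 153 [567. -70. 258.]
281 154 [570. -75. 230.]
283 155 [568. -80. 231.]
283 156 [561. -77. 256.]
283 157 [558. -77. 258.]
283 158 [556. -77. 257.]
283 159 [554. -78. 252.]
277 161 [554. -66. 228.]
279 162 [548. -68. 251.]
281 163 [545. -73. 251.]
277 165 [540. -63. 256.]
278 166 [537. -65. 260.]
279 167 [534. -67. 262.]
280 168 [532. -69. 263.]
282 169 [530. -74. 262.]
```

Run:
```python
from h import *
def tri(a,b):
    o1,d1=ray('top',*a);o2,d2=ray('scene',*b)
    A=np.stack([d1,-d2],1);s=np.linalg.lstsq(A,o2-o1,rcond=None)[0]
    p,q=o1+d1*s[0],o2+d2*s[1];return (p+q)/2,np.linalg.norm(p-q)
for a,b in (((193.4,211.6),(208.5,218)),((214,202.4),(228.7,220.2))):
    print(onz('top',*a,70),onz('scene',*b,70),tri(a,b))
e=[onz('top',*q,70) for q in((168,175),(203,159))];print(e,np.linalg.norm(e[0]-e[1]))
g=[onz('top',*q,70) for q in((193.4,211.6),(214,202.4))];print(np.linalg.norm(g[0]-g[1]))
d=(sum(e)-sum(g))/2;print(np.linalg.norm(d),np.degrees(np.arctan2(d[1],d[0])),'bar',np.degrees(np.arctan2(*(g[0]-g[1])[1::-1])))
# rim center at z80
p=np.load('top0p.npy')
o=[]
from scipy.spatial.transform import Rotation as Ro
s=bot.get_state();print(Ro.from_quat(s['tool_rot']).as_matrix().round(2))
print(bot.get_calibration('wrist'))
```

```text
[444.41907958 148.84239194  70.        ] [442.67074576 148.9253798   70.        ] (array([444.02285007, 149.41859962,  69.16385341]), np.float64(1.26797281325991))
[469.22073538  93.28998806  70.        ] [469.64369098  94.75431537  70.        ] (array([468.89286696,  93.50641355,  70.8531038 ]), np.float64(0.7830896613810391))
[array([544.60412697, 219.20603532,  70.        ]), array([588.82662005, 124.18188371,  70.        ])] 104.81039205371748
60.83742028976888
120.99663011939894 24.73506306282215 bar 114.05861835054016
[[ 0.25 -0.97 -0.  ]
 [-0.97 -0.25  0.  ]
 [-0.   -0.   -1.  ]]
{'K': array([[297.31863964,   0.        , 257.86659728],
       [  0.        , 297.31863964, 192.69693972],
       [  0.        ,   0.        ,   1.        ]]), 'hand_eye': array([[ 9.99999818e-01,  4.48778126e-04,  4.02413600e-04,
        -1.13441632e+00],
       [-5.51208601e-04,  9.51002426e-01,  3.09182926e-01,
        -7.99952138e+01],
       [-2.43941776e-04, -3.09183091e-01,  9.51002501e-01,
        -7.03942128e+01],
       [ 0.00000000e+00,  0.00000000e+00,  0.00000000e+00,
         1.00000000e+00]])}
```

```bash
python3 -m creep '{"slide":[[0,0,0],[0,0,0],[0,0,0],[0,0,0],[0,0,0],[0,0,0],[0,0,0],[0,0,0],[0,0,0],[0,0,0],[0,0,0],[0,0,0]],"twist":[[0,0,-1],[0,0,-1],[0,0,-1],[0,0,-1],[0,0,-1],[0,0,-1],[0,0,-1],[0,0,-1],[0,0,-1],[0,0,-1],[0,0,-1],[0,0,-1]],"gripper":[50,50,50,50,50,50,50,50,50,50,50,50]}' 100
python3 -m creep '{"slide":[[0,0,0],[0,0,0],[0,0,0],[0,0,0],[0,0,0]],"twist":[[0,0,-1],[0,0,-1],[0,0,-1],[0,0,-1],[0,0,-0.72]],"gripper":[50,50,50,50,50]}'
cat >> h.py <<'E'
from scipy.spatial.transform import Rotation as Ro
def go(target,yaw=None,side=None):
    s=bot.get_state();R=Ro.from_quat(s['tool_rot']).as_matrix();p=np.array(s['tcp_pos'])
    print('t',round(float(s['t']),2),'tcp',p.round(1),'yaw',np.degrees(np.arctan2(R[1,0],R[0,0])).round(2),'z',R[:,2].round(3),'F',np.round(s['wrist_force'],2),'T',np.round(s['ft_torque'],3),'w',round(float(s['gripper_width']),1))
    for t in np.atleast_2d(target): print('  to',t,'slide units',(R.T@(t-p)/25).round(3)); p=t
E
python3 - <<'E'
from h import *
go([[350,-330,300],[430,-80,300],[444.3,149,260]]);print(bot.get_state()['q'].round(2))
E
```

```text
t: 1.3
tcp_pos: [155.1, -605.1, 303.1]
tool_rot: [1.0, -0.029, -0.0, -0.001]
wrist_force: [0.4, 0.0, 0.2]
gripper_width: 50.1
t: 1.8
tcp_pos: [155.1, -605.1, 303.1]
tool_rot: [0.976, 0.216, 0.0, -0.001]
wrist_force: [-0.1, 0.3, 1.3]
gripper_width: 50.0
t 1.8 tcp [ 155.1 -605.1  303.1] yaw 24.9 z [-0.     0.001 -1.   ] F [-0.1   0.33  1.29] T [ 0.04  -0.016 -0.01 ] w 50.0
  to [ 350. -330.  300.] slide units [11.706 -6.701  0.137]
  to [430. -80. 300.] slide units [ 7.112 -7.724  0.012]
  to [444.3 149.  260. ] slide units [ 4.374 -8.066  1.612]
[-1.44  0.05  1.61 -0.    1.48 -1.87]
```

```bash
python3 -m creep '{"slide":[[0.97,-0.56,0],[0.97,-0.56,0],[0.97,-0.56,0],[0.97,-0.56,0],[0.97,-0.56,0],[0.97,-0.56,0],[0.97,-0.56,0],[0.97,-0.56,0],[0.97,-0.56,0],[0.97,-0.56,0],[0.97,-0.56,0],[0.97,-0.56,0]],"twist":[[0,0,0],[0,0,0],[0,0,0],[0,0,0],[0,0,0],[0,0,0],[0,0,0],[0,0,0],[0,0,0],[0,0,0],[0,0,0],[0,0,0]],"gripper":[50,50,50,50,50,50,50,50,50,50,50,50]}'
python3 -m creep '{"slide":[[0.89,-0.96,0],[0.89,-0.96,0],[0.89,-0.96,0],[0.89,-0.96,0],[0.89,-0.96,0],[0.89,-0.96,0],[0.89,-0.96,0],[0.89,-0.96,0]],"twist":[[0,0,0],[0,0,0],[0,0,0],[0,0,0],[0,0,0],[0,0,0],[0,0,0],[0,0,0]],"gripper":[50,50,50,50,50,50,50,50]}'
python3 - <<'E'
from h import *
go([[430,-80,300],[444.3,149,240]])
E
```

```text
t: 3.0
tcp_pos: [349.7, -330.0, 303.4]
tool_rot: [0.977, 0.214, -0.0, -0.0]
wrist_force: [0.3, -0.7, 1.1]
gripper_width: 49.8
t: 3.8
tcp_pos: [430.8, -81.0, 303.5]
tool_rot: [0.977, 0.214, -0.0, -0.0]
wrist_force: [0.5, -0.0, -0.9]
gripper_width: 49.9
t 3.8 tcp [430.8 -81.  303.5] yaw 24.69 z [-0.  0. -1.] F [ 0.53 -0.03 -0.94] T [ 0.004 -0.062  0.05 ] w 49.9
  to [430. -80. 300.] slide units [-0.012 -0.05   0.139]
  to [444.3 149.  240. ] slide units [ 4.346 -8.083  2.401]
```

```bash
python3 -m creep '{"slide":[[0.48,-0.9,0.28],[0.48,-0.9,0.28],[0.48,-0.9,0.28],[0.48,-0.9,0.28],[0.48,-0.9,0.28],[0.48,-0.9,0.28],[0.48,-0.9,0.28],[0.48,-0.9,0.28],[0.48,-0.9,0.28],[0,0,0]],"twist":[[0,0,0],[0,0,0],[0,0,0],[0,0,0],[0,0,0],[0,0,0],[0,0,0],[0,0,0],[0,0,0],[0,0,0]],"gripper":[50,50,50,50,50,50,50,50,50,50]}'
cat >> h.py <<'E'
def wray(s,u,v):
    c=bot.get_calibration('wrist');K=np.array(c['K']);H=np.array(c['hand_eye'])
    x,y=(u-K[0,2])/K[0,0],(v-K[1,2])/K[1,1];r=np.hypot(x,y)+1e-9
    d=np.array([np.sin(r)*x/r,np.sin(r)*y/r,np.cos(r)])
    R=Ro.from_quat(s['tool_rot']).as_matrix();p=np.array(s['tcp_pos'])
    return p+R@H[:3,3],R@H[:3,:3]@d
def wonz(s,u,v,z):
    o,d=wray(s,u,v);return o+d*(z-o[2])/d[2]
import json
def snap(n,tag):
    s=bot.get_state();p,d=bot.capture(n);cv2.imwrite(f'pics/{n}{tag}.png',p[:,:,::-1]);np.save(f'{n}{tag}.npy',d);np.save(f'{n}{tag}p.npy',p)
    json.dump({k:np.asarray(v).tolist() for k,v in s.items()},open(f'{n}{tag}.json','w'));return s,p,d
E
python3 - <<'E'
from h import *
go([[444.3,149,124]]);snap('wrist','1')
E
```

```text
t: 4.8
tcp_pos: [443.4, 148.5, 239.2]
tool_rot: [0.977, 0.215, -0.001, -0.0]
wrist_force: [0.3, -0.8, 0.1]
gripper_width: 49.9
t 4.8 tcp [443.4 148.5 239.2] yaw 24.89 z [-0.003  0.    -1.   ] F [ 0.34 -0.81  0.09] T [ 0.014 -0.072 -0.068] w 49.9
  to [444.3 149.  124. ] slide units [5.30e-02 4.00e-03 4.61e+00]
```

View pics/wrist1.png

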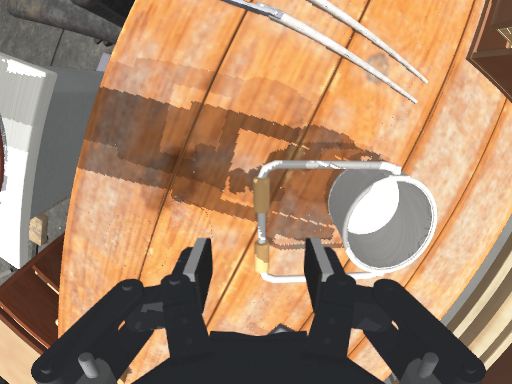

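Run:
```python
from h import *
s=json.load(open('wrist1.json'))
for q in[(262,195),(262,257),(263,227),(399,168),(362,275)]:print(q,wonz(s,*q,70).round(1))
p=np.load('wrist1p.npy')[:,:,::-1];cv2.imwrite('pics/w1z.png',cv2.resize(p[140:300,240:450],None,fx=3.5,fy=3.5,interpolation=cv2.INTER_CUBIC))
```

```text
(262, 195) [446.8 150.6  70. ]
(262, 257) [472.6  95.8  70. ]
(263, 227) [460.3 124.   70. ]
(399, 168) [547.2 225.2  70. ]
(362, 275) [574.2 116.3  70. ]
```

View pics/w1z.png

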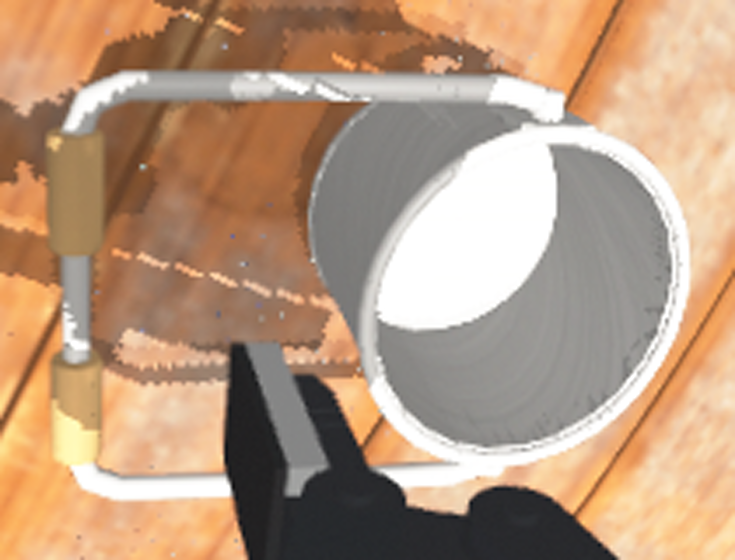

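```bash
python3 -m creep '{"slide":[[0.1,0,0.8],[0,0,0.8],[0,0,0.8],[0,0,0.8],[0,0,0.8],[0,0,0.65],[0,0,0],[0,0,0]],"twist":[[0,0,0],[0,0,0],[0,0,0],[0,0,0],[0,0,0],[0,0,0],[0,0,0],[0,0,0]],"gripper":[50,50,50,50,50,50,30,30]}'
python3 - <<'E'
from h import *
go([[445.5,149.8,122]]);snap('wrist','2');snap('scene','2')
E
```

```text
t: 5.65
tcp_pos: [446.8, 147.1, 125.0]
tool_rot: [0.977, 0.213, -0.0, 0.0]
wrist_force: [-0.3, -0.4, -1.3]
gripper_width: 30.2
t 5.65 tcp [446.8 147.1 125. ] yaw 24.64 z [-0. -0. -1.] F [-0.27 -0.37 -1.3 ] T [ 0.008  0.004 -0.001] w 30.2
  to [445.5 149.8 122. ] slide units [-0.003 -0.121  0.119]
```

View pics/wrist2.png

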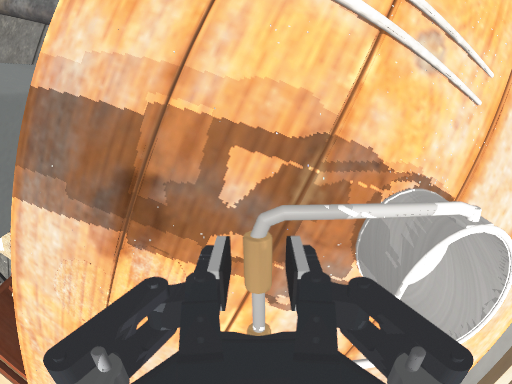

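View pics/scene2.png

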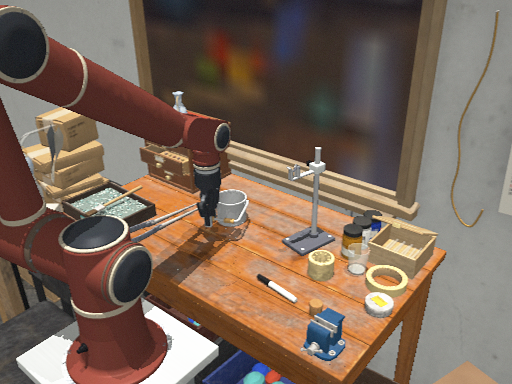

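```bash
python3 - <<'E'
from h import *
s=json.load(open('wrist2.json'));R=Ro.from_quat(s['tool_rot']).as_matrix()
for q in[(258,233),(258,292),(258,262)]:
    w=wonz(s,*q,72);print(w.round(1),(R.T@(w-s['tcp_pos'])).round(1))
E
python3 -m creep '{"slide":[[0,-0.1,0.08],[0,0,0],[0,0,0],[0,0,0],[0,0,0],[0,0,0]],"twist":[[0,0,0],[0,0,0],[0,0,0],[0,0,0],[0,0,0],[0,0,0]],"gripper":[26,20,16,12,8,8]}' 110
python3 - <<'E'
from h import *
go([445.5,149.8,122])
E
```

```text
[439.  166.3  72. ] [  0.9 -20.7  53. ]
[453.2 135.5  72. ] [ 1.  13.2 53. ]
[445.6 152.1  72. ] [ 0.9 -5.1 53. ]
t: 6.35
tcp_pos: [445.6, 150.1, 122.8]
tool_rot: [0.977, 0.214, -0.0, -0.0]
wrist_force: [-1.8, 0.0, 2.9]
gripper_width: 10.8
t 6.35 tcp [445.6 150.1 122.8] yaw 24.7 z [-0.  0. -1.] F [-1.83  0.02  2.85] T [0.086 0.326 0.041] w 10.8
  to [445.5 149.8 122. ] slide units [-0.007  0.009  0.034]
```

```bash
python3 -m creep '{"slide":[[0,0,0],[0,0,0]],"twist":[[0,0,0],[0,0,0]],"gripper":[8,8]}'
python3 - <<'E'
from h import *
go([445.5,149.8,122]);s,p,d=snap('wrist','3');cv2.imwrite('pics/w3z.png',cv2.resize(p[180:384,150:400,::-1],None,fx=3,fy=3,interpolation=cv2.INTER_CUBIC))
E
```

```text
t: 6.55
tcp_pos: [445.5, 150.0, 122.7]
tool_rot: [0.977, 0.214, -0.0, -0.0]
wrist_force: [-3.1, -0.5, 3.0]
gripper_width: 11.0
t 6.55 tcp [445.5 150.  122.7] yaw 24.69 z [-0.001  0.    -1.   ] F [-3.09 -0.51  3.01] T [-0.006  0.34   0.02 ] w 11.0
  to [445.5 149.8 122. ] slide units [-0.004  0.009  0.028]
```

View pics/w3z.png

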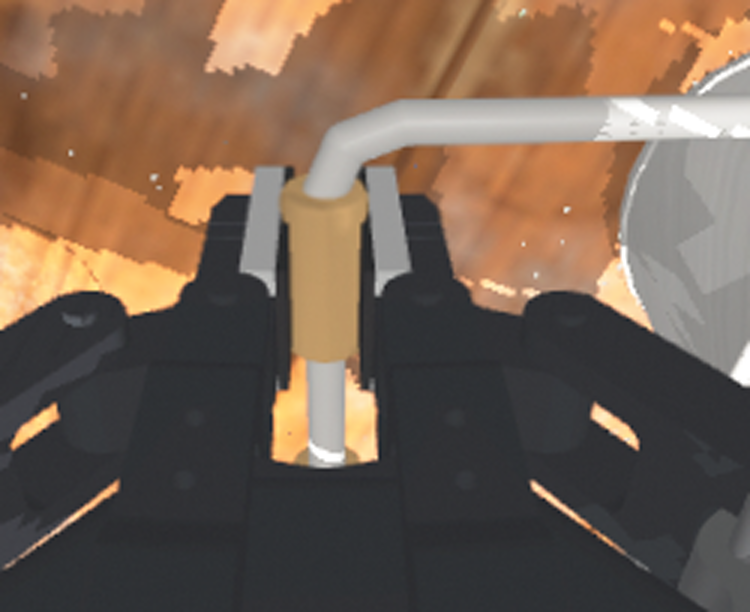

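```bash
python3 -m creep '{"slide":[[0.007,0,-0.251],[0.02,0,-0.25],[0.033,0,-0.249],[0.046,0,-0.247],[0.059,0,-0.244],[0.071,0,-0.241]],"twist":[[0,0,0],[0,0,0],[0,0,0],[0,0,0],[0,0,0],[0,0,0]],"gripper":[8,8,8,8,8,8]}'
python3 - <<'E'
from h import *
go([445.5,149.8,122]);s,p,d=snap('top','4');cv2.imwrite('pics/t4z.png',cv2.resize(p[120:230,140:260,::-1],None,fx=5,fy=5,interpolation=cv2.INTER_CUBIC))
E
```

```text
t: 7.2
tcp_pos: [451.0, 152.5, 160.2]
tool_rot: [0.977, 0.214, -0.0, -0.0]
wrist_force: [-1.0, 0.7, 0.6]
gripper_width: 10.8
t 7.2 tcp [451.  152.5 160.2] yaw 24.69 z [-0. -0. -1.] F [-0.99  0.75  0.55] T [0.154 0.105 0.052] w 10.8
  to [445.5 149.8 122. ] slide units [-0.245  0.006  1.53 ]
```

View pics/t4z.png

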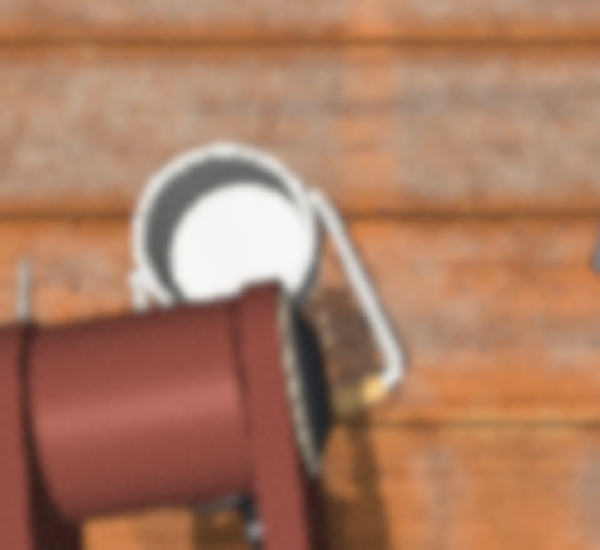

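```bash
python3 -m creep '{"slide":[[0.084,0,-0.237],[0.096,0,-0.232],[0.108,0,-0.227],[0.12,0,-0.221],[0.131,0,-0.214],[0.142,0,-0.207]],"twist":[[0,0,0],[0,0,0],[0,0,0],[0,0,0],[0,0,0],[0,0,0]],"gripper":[8,8,8,8,8,8]}' 
python3 -m creep '{"slide":[[0.153,0,-0.199],[0.163,0,-0.191],[0.173,0,-0.182],[0.182,0,-0.173],[0.191,0,-0.163],[0.199,0,-0.153]],"twist":[[0,0,0],[0,0,0],[0,0,0],[0,0,0],[0,0,0],[0,0,0]],"gripper":[8,8,8,8,8,8]}'
python3 - <<'E'
from h import *
go([445.5,149.8,122]);s,p,d=snap('top','5');cv2.imwrite('pics/t5z.png',cv2.resize(p[120:230,140:260,::-1],None,fx=5,fy=5,interpolation=cv2.INTER_CUBIC))
s,p,d=snap('scene','5');cv2.imwrite('pics/s5z.png',cv2.resize(p[140:260,160:280,::-1],None,fx=5,fy=5,interpolation=cv2.INTER_CUBIC))
E
```

```text
t: 7.85
tcp_pos: [466.7, 159.7, 193.7]
tool_rot: [0.977, 0.214, -0.0, -0.0]
wrist_force: [-2.8, 0.6, 0.4]
gripper_width: 11.0
t: 8.45
tcp_pos: [491.0, 170.9, 220.5]
tool_rot: [0.977, 0.214, 0.0, -0.0]
wrist_force: [-4.7, 0.5, 4.1]
gripper_width: 10.4
t 8.45 tcp [491.  170.9 220.5] yaw 24.69 z [ 0.  0. -1.] F [-4.68  0.52  4.14] T [0.056 0.685 0.053] w 10.4
  to [445.5 149.8 122. ] slide units [-2.007  0.007  3.939]
```

View pics/t5z.png

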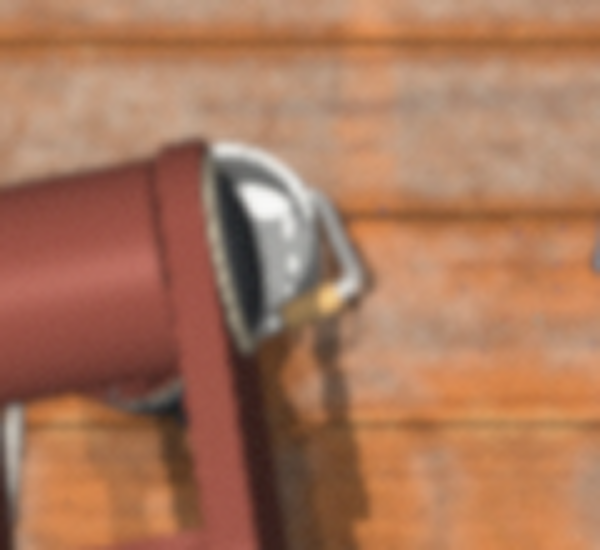

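View pics/s5z.png

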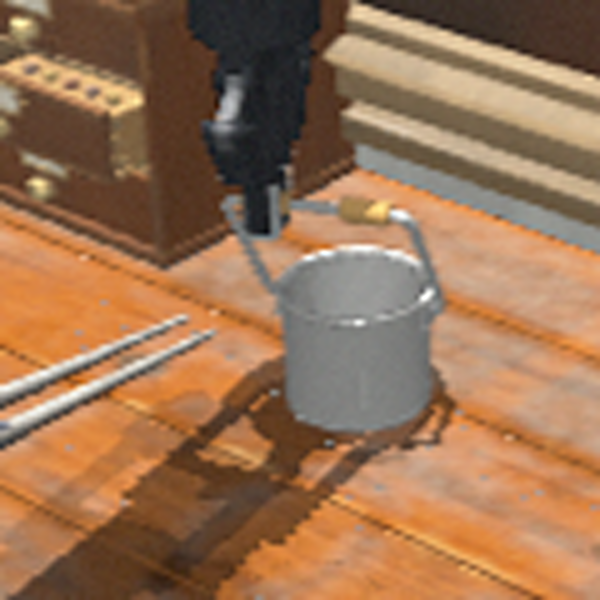

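```bash
python3 -m creep '{"slide":[[-0.03,0,-0.04],[-0.03,0,-0.04]],"twist":[[0,0,0],[0,0,0]],"gripper":[8,8]}'
python3 - <<'E'
from h import *
go([445.5,149.8,122])
E
```

```text
t: 8.75
tcp_pos: [489.3, 169.9, 220.9]
tool_rot: [0.977, 0.214, 0.0, 0.0]
wrist_force: [0.4, 0.7, -2.7]
gripper_width: 10.7
t 8.75 tcp [489.3 169.9 220.9] yaw 24.69 z [ 0.001 -0.    -1.   ] F [ 0.4   0.71 -2.71] T [ 0.101 -0.132  0.027] w 10.7
  to [445.5 149.8 122. ] slide units [-1.929e+00 -3.000e-03  3.955e+00]
```

```bash
python3 -m creep '{"slide":[[0.207,0,-0.142],[0.214,0,-0.131],[0.221,0,-0.12],[0.227,0,-0.108],[0.232,0,-0.096],[0.237,0,-0.084],[0,0,0]],"twist":[[0,0,0],[0,0,0],[0,0,0],[0,0,0],[0,0,0],[0,0,0],[0,0,0]],"gripper":[8,8,8,8,8,8,8]}'
python3 - <<'E'
from h import *
go([445.5,149.8,122])
E
```

```text
t: 9.45
tcp_pos: [520.3, 184.3, 239.1]
tool_rot: [0.977, 0.214, 0.0, 0.0]
wrist_force: [0.1, -1.2, -3.6]
gripper_width: 10.8
t 9.45 tcp [520.3 184.3 239.1] yaw 24.7 z [ 0.001  0.    -1.   ] F [ 0.15 -1.17 -3.61] T [ 0.077 -0.042  0.026] w 10.8
  to [445.5 149.8 122. ] slide units [-3.298e+00  1.000e-03  4.680e+00]
```

```bash
python3 -m creep '{"slide":[[0.241,0,-0.03],[0.244,0,-0.03],[0.247,0,-0.03],[0.249,0,-0.033],[0.25,0,-0.02],[0.251,0,-0.007],[0,0,0]],"twist":[[0,0,0],[0,0,0],[0,0,0],[0,0,0],[0,0,0],[0,0,0],[0,0,0]],"gripper":[8,8,8,8,8,8,8]}'
python3 - <<'E'
from h import *
go([445.5,149.8,122])
s,p,d=snap('scene','6');cv2.imwrite('pics/s6z.png',cv2.resize(p[140:260,160:280,::-1],None,fx=5,fy=5,interpolation=cv2.INTER_CUBIC))
E
```

```text
t: 10.15
tcp_pos: [554.3, 200.1, 243.5]
tool_rot: [0.977, 0.214, 0.001, -0.0]
wrist_force: [-1.5, 1.9, 5.6]
gripper_width: 11.3
t 10.15 tcp [554.3 200.1 243.5] yaw 24.7 z [ 0.002  0.001 -1.   ] F [-1.49  1.93  5.57] T [0.527 0.221 0.04 ] w 11.3
  to [445.5 149.8 122. ] slide units [-4.806  0.01   4.851]
```

View pics/s6z.png

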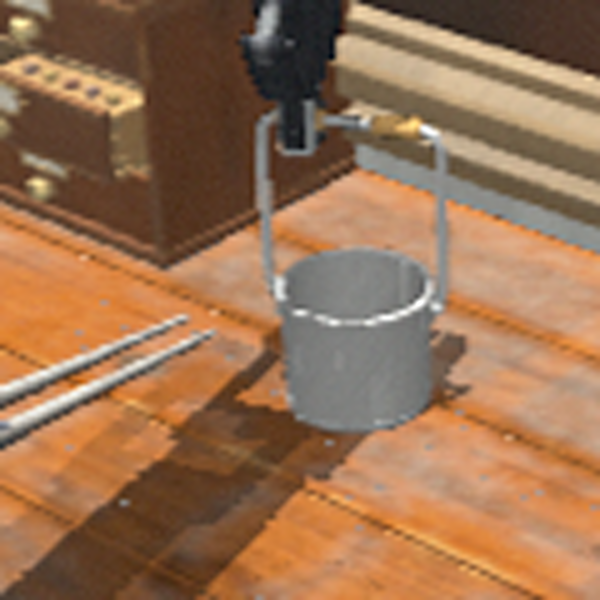

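```bash
python3 -m creep '{"slide":[[0,0,-0.1],[0,0,-0.2],[0,0,-0.4],[0,0,-0.5],[0,0,-0.5],[0,0,-0.5],[0,0,-0.5],[0,0,-0.5],[0,0,-0.5],[0,0,-0.5],[0,0,-0.4],[0,0,-0.2]],"twist":[[0,0,0],[0,0,0],[0,0,0],[0,0,0],[0,0,0],[0,0,0],[0,0,0],[0,0,0],[0,0,0],[0,0,0],[0,0,0],[0,0,0]],"gripper":[8,8,8,8,8,8,8,8,8,8,8,8]}' 120
python3 - <<'E'
from h import *
go([[407,-9,365]])
s,p,d=snap('scene','7');cv2.imwrite('pics/s7z.png',np.hstack([cv2.resize(p[90:250,160:280,::-1],None,fx=3.3,fy=3.3,interpolation=cv2.INTER_CUBIC),cv2.resize(p[90:250,270:390,::-1],None,fx=3.3,fy=3.3,interpolation=cv2.INTER_CUBIC)]))
s,p,d=snap('top','7');cv2.imwrite('pics/t7z.png',cv2.resize(p[110:190,240:320,::-1],None,fx=7,fy=7,interpolation=cv2.INTER_CUBIC))
E
```

```text
t: 11.4
tcp_pos: [553.5, 199.5, 364.1]
tool_rot: [0.977, 0.214, 0.001, 0.0]
wrist_force: [-0.3, -0.4, -2.8]
gripper_width: 10.7
t 11.4 tcp [553.5 199.5 364.1] yaw 24.69 z [ 0.002  0.    -1.   ] F [-0.29 -0.36 -2.77] T [ 0.088 -0.019  0.002] w 10.7
  to [407  -9 365] slide units [-8.809  5.13  -0.048]
```

View pics/s7z.png

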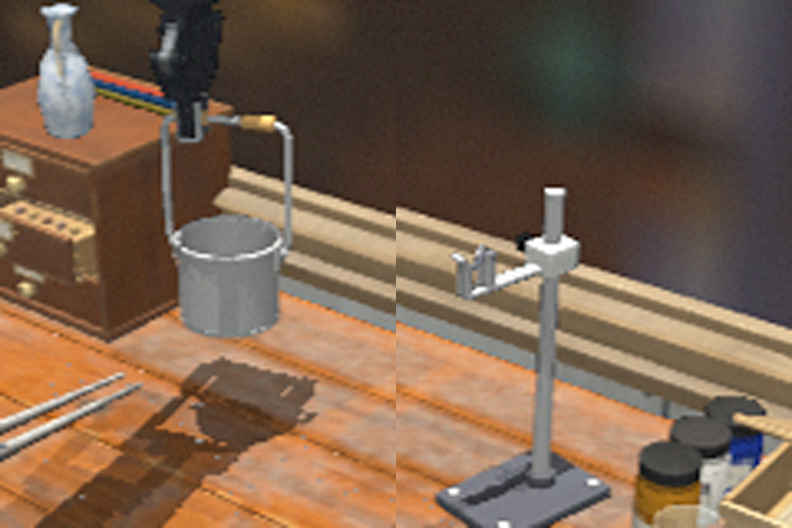

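View pics/t7z.png

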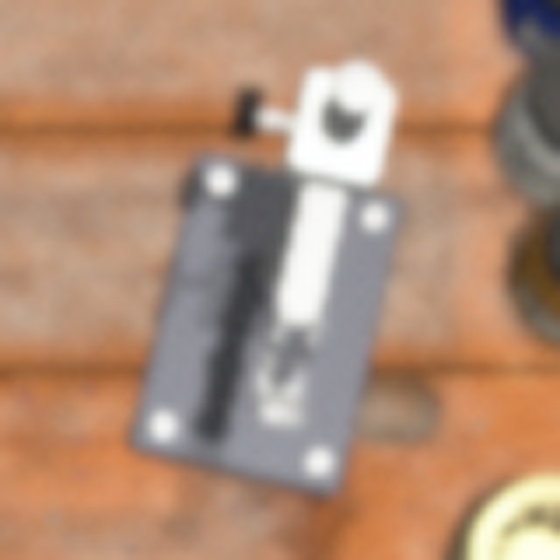

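Run:
```python
from h import *
a=np.radians(-12.75);X=np.array([np.cos(a),np.sin(a)]);Y=np.array([-np.sin(a),np.cos(a)]);F=np.array([546.6,-72.5])
for n in('scene','top'):
    w=pts(n,np.load(n+'7.npy'));q=w.reshape(-1,3);x=(q[:,:2]-F)@X;y=(q[:,:2]-F)@Y;z=q[:,2]
    m=(abs(y)<40)&(x>-45)&(x<75)&(z>205)&(z<300)
    o=np.c_[x,y,z][m];o=o[np.argsort(o[:,0])];print(n,len(o));print(o[::max(1,len(o)//45)].round(0).tolist())
p=np.load('scene7p.npy');cv2.imwrite('pics/s7h.png',cv2.resize(p[155:190,280:325,::-1],None,fx=16,fy=16,interpolation=cv2.INTER_CUBIC))
```

```text
scene 307
[[-20.0, -5.0, 263.0], [-17.0, 2.0, 257.0], [-16.0, 0.0, 254.0], [-14.0, -3.0, 243.0], [-14.0, -6.0, 253.0], [-13.0, -4.0, 258.0], [-13.0, 7.0, 245.0], [-12.0, 4.0, 237.0], [-11.0, 1.0, 227.0], [-10.0, 6.0, 241.0], [-8.0, -3.0, 239.0], [-6.0, -2.0, 235.0], [-1.0, -2.0, 250.0], [3.0, -3.0, 223.0], [5.0, -5.0, 227.0], [6.0, -3.0, 254.0], [7.0, 6.0, 257.0], [8.0, -2.0, 227.0], [9.0, -5.0, 225.0], [10.0, 5.0, 236.0], [10.0, -7.0, 228.0], [11.0, 6.0, 229.0], [11.0, -5.0, 248.0], [13.0, -7.0, 245.0], [14.0, 5.0, 246.0], [14.0, -5.0, 253.0], [17.0, -4.0, 228.0], [19.0, -5.0, 228.0], [27.0, -0.0, 229.0], [30.0, 4.0, 230.0], [36.0, -3.0, 228.0], [39.0, -3.0, 229.0], [45.0, -8.0, 227.0], [48.0, -5.0, 227.0], [53.0, -4.0, 226.0], [58.0, 6.0, 230.0], [63.0, -12.0, 234.0], [65.0, 2.0, 235.0], [66.0, -4.0, 240.0], [67.0, -4.0, 242.0], [67.0, -8.0, 229.0], [67.0, 12.0, 233.0], [68.0, 2.0, 243.0], [69.0, 5.0, 229.0], [69.0, 11.0, 245.0], [70.0, -13.0, 227.0], [71.0, 15.0, 228.0], [71.0, -14.0, 245.0], [72.0, -6.0, 241.0], [73.0, -17.0, 236.0], [74.0, -15.0, 247.0], [75.0, -1.0, 274.0]]
top
[... 270 characters left out ...]
[10.0, 7.0, 257.0], [12.0, 5.0, 261.0], [13.0, 1.0, 260.0], [15.0, -2.0, 256.0], [19.0, 7.0, 260.0], [25.0, 2.0, 224.0], [28.0, -2.0, 227.0], [30.0, -3.0, 229.0], [32.0, -1.0, 229.0], [35.0, -2.0, 229.0], [37.0, 0.0, 226.0], [39.0, -1.0, 230.0], [41.0, -1.0, 231.0], [44.0, -0.0, 230.0], [46.0, -2.0, 231.0], [49.0, -1.0, 232.0], [51.0, 3.0, 227.0], [54.0, -1.0, 230.0], [56.0, 2.0, 229.0], [58.0, 5.0, 227.0], [60.0, 1.0, 231.0], [63.0, 4.0, 227.0], [66.0, 4.0, 227.0], [68.0, -10.0, 229.0], [68.0, 0.0, 229.0], [69.0, -12.0, 229.0], [69.0, 8.0, 239.0], [69.0, 11.0, 244.0], [70.0, -3.0, 245.0], [70.0, 15.0, 228.0], [72.0, 10.0, 246.0], [72.0, 15.0, 229.0], [73.0, 15.0, 244.0], [74.0, 0.0, 243.0]]
```

View pics/s7h.png

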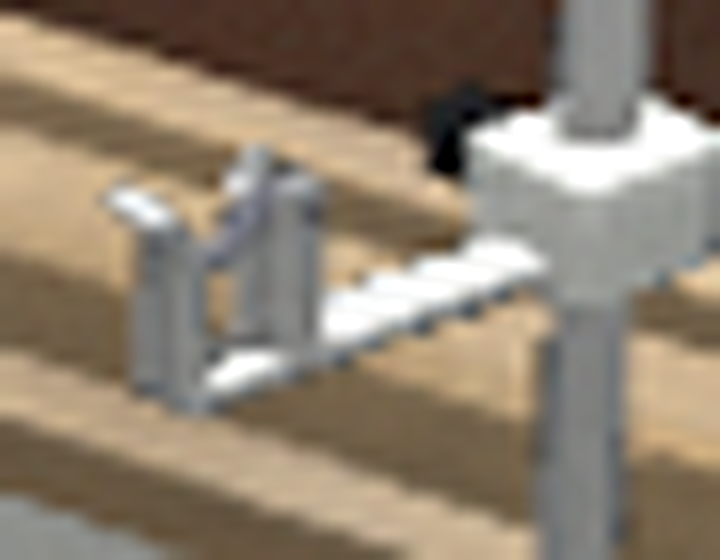

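```bash
python3 -m creep '{"slide":[[-0.11,0.065,0],[-0.22,0.13,0],[-0.33,0.195,0],[-0.444,0.259,0],[-0.444,0.259,0],[-0.444,0.259,0],[-0.444,0.259,0],[-0.444,0.259,0],[-0.444,0.259,0],[-0.444,0.259,0],[-0.444,0.259,0],[-0.444,0.259,0]],"twist":[[0,0,0],[0,0,0],[0,0,0],[0,0,0],[0,0,0],[0,0,0],[0,0,0],[0,0,0],[0,0,0],[0,0,0],[0,0,0],[0,0,0]],"gripper":[8,8,8,8,8,8,8,8,8,8,8,8]}' 120
python3 -m creep '{"slide":[[-0.444,0.259,0],[-0.444,0.259,0],[-0.444,0.259,0],[-0.444,0.259,0],[-0.444,0.259,0],[-0.444,0.259,0],[-0.444,0.259,0],[-0.444,0.259,0],[-0.33,0.195,0],[-0.22,0.13,0],[-0.11,0.065,0],[0,0,0]],"twist":[[0,0,0],[0,0,0],[0,0,0],[0,0,0],[0,0,0],[0,0,0],[0,0,0],[0,0,0],[0,0,0],[0,0,0],[0,0,0],[0,0,0]],"gripper":[8,8,8,8,8,8,8,8,8,8,8,8]}' 120
python3 -m creep '{"slide":[[0,0,0],[0,0,0],[0,0,0],[0,0,0],[0,0,0],[0,0,0],[0,0,0],[0,0,0],[0,0,0],[0,0,0],[0,0,0],[0,0,0]],"twist":[[0,0,0.2],[0,0,0.5],[0,0,0.7],[0,0,0.8],[0,0,0.8],[0,0,0.8],[0,0,0.8],[0,0,0.7],[0,0,0.5],[0,0,0.3],[0,0,0.14],[0,0,0]],"gripper":[8,8,8,8,8,8,8,8,8,8,8,8]}' 120
python3 - <<'E'
from h import *
go([[405.7,-10.9,364],[552,-44,364]])
for n in('scene','top','wrist'):s,p,d=snap(n,'8')
E
```

```text
t: 12.7
tcp_pos: [475.3, 88.2, 362.6]
tool_rot: [0.977, 0.214, 0.0, 0.0]
wrist_force: [-0.2, 0.6, -3.3]
gripper_width: 10.4
t: 13.9
tcp_pos: [405.8, -11.1, 362.5]
tool_rot: [0.977, 0.214, 0.0, 0.0]
wrist_force: [-0.3, -0.7, -4.2]
gripper_width: 10.3
t: 15.1
tcp_pos: [406.2, -10.7, 362.5]
tool_rot: [0.994, -0.111, 0.0, -0.0]
wrist_force: [-0.5, -0.7, -3.2]
gripper_width: 10.6
t 15.1 tcp [406.2 -10.7 362.5] yaw -12.73 z [ 0.  0. -1.] F [-0.45 -0.69 -3.23] T [ 0.084 -0.128  0.019] w 10.6
  to [405.7 -10.9 364. ] slide units [-0.015  0.013 -0.061]
  to [552. -44. 364.] slide units [6.e+00 2.e-03 1.e-03]
```

View pics/scene8.png

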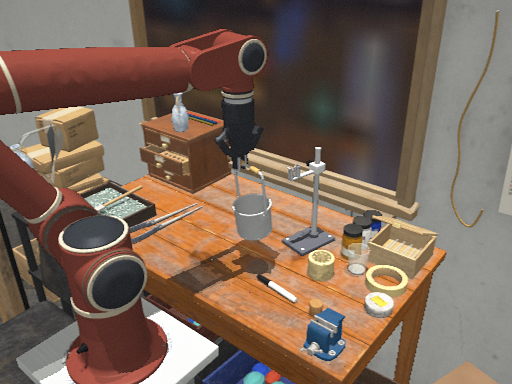

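View pics/wrist8.png

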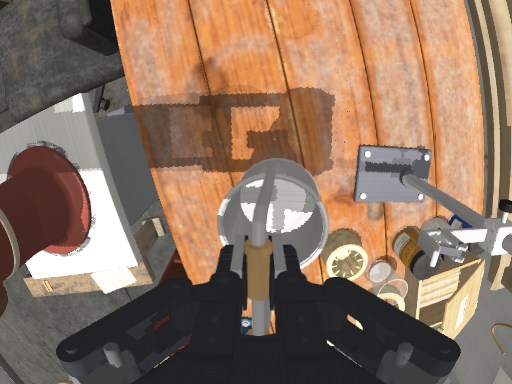

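View pics/top8.png

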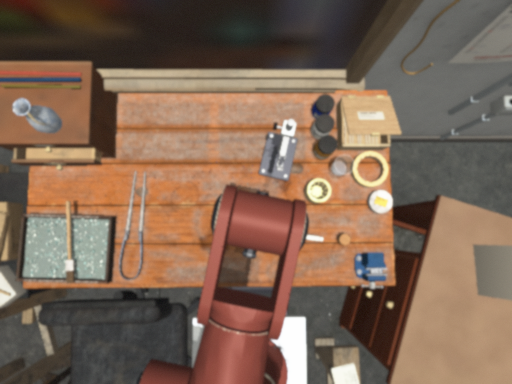

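Run:
```python
from h import *
p=np.load('wrist8p.npy');cv2.imwrite('pics/w8h.png',cv2.resize(p[195:290,395:512,::-1],None,fx=6.5,fy=6.2,interpolation=cv2.INTER_CUBIC))
```

```text
(no output)
```

View pics/w8h.png

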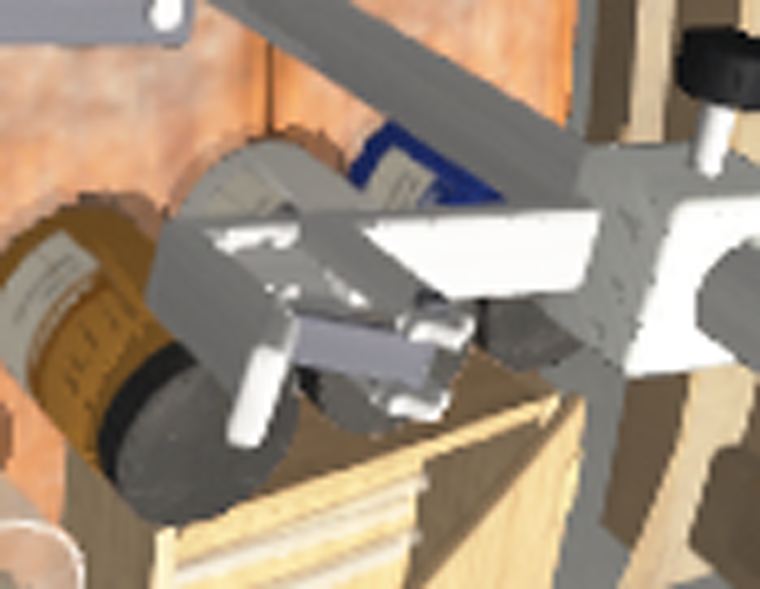

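Run:
```python
from h import *
a=np.radians(-12.75);X=np.array([np.cos(a),np.sin(a)]);Y=np.array([-np.sin(a),np.cos(a)]);F=np.array([546.6,-72.5])
s=json.load(open('wrist8.json'))
for q in[(435,258.7),(460.8,254)]:
  for z in(258,262,266):
    w=wonz(s,*q,z);d=w[:2]-F;print(q,z,w.round(1),(d@X).round(1),(d@Y).round(1))
R=Ro.from_quat(s['tool_rot']).as_matrix()
# bar: grip center & bare-wire visible
for q in [(258,240),(258,300)]:
    w=wonz(s,*q,308.5);print(R.T@(w-s['tcp_pos']))
def tri(a,b):
    o1,d1=ray('scene',*a);o2,d2=wray(s,*b)
    A=np.stack([d1,-d2],1);t=np.linalg.lstsq(A,o2-o1,rcond=None)[0]
    p,q=o1+d1*t[0],o2+d2*t[1];m=(p+q)/2;return m,np.linalg.norm(p-q),(m[:2]-F)@X,(m[:2]-F)@Y
# scene zoom s7h (16x, off 280,155): tip top strip centre (142,208); backplate top (300,180)
print(tri((280+142/16,155+208/16),(435,258.7)))
```

```text
(435, 258.7) 258 [535.1 -71.3 258. ] -11.5 -1.3
(435, 258.7) 262 [532.5 -68.1 262. ] -14.7 1.2
(435, 258.7) 266 [530.  -64.9 266. ] -17.9 3.7
(460.8, 254) 258 [561.7 -75.5 258. ] 15.4 0.4
(460.8, 254) 262 [558.6 -72.2 262. ] 11.6 2.9
(460.8, 254) 266 [555.4 -68.9 266. ] 7.8 5.4
[  0.17384245 -16.87798886  54.0099904 ]
[ 0.2011369  19.03201275 54.00631271]
(array([532.39686754, -68.45903194, 260.2794159 ]), np.float64(2.236517491813968), np.float64(-14.744747459004719), np.float64(0.8067322650899632))
```

```bash
python3 -m creep '{"slide":[[0.1,-0.04,0],[0.2,0,0],[0.3,0,0],[0.4,0,0],[0.5,0,0],[0.5,0,0],[0.5,0,0],[0.5,0,0]],"twist":[[0,0,0],[0,0,0],[0,0,0],[0,0,0],[0,0,0],[0,0,0],[0,0,0],[0,0,0]],"gripper":[8,8,8,8,8,8,8,8]}' 120
python3 -m creep '{"slide":[[0.5,0,0],[0.5,0,0],[0.5,0,0],[0.5,0,0],[0.4,0,0],[0.3,0,0],[0.2,0,0],[0.08,0,0],[0,0,0],[0,0,0],[0,0,0],[0,0,0]],"twist":[[0,0,0],[0,0,0],[0,0,0],[0,0,0],[0,0,0],[0,0,0],[0,0,0],[0,0,0],[0,0,0],[0,0,0],[0,0,0],[0,0,0]],"gripper":[8,8,8,8,8,8,8,8,8,8,8,8]}' 120
python3 - <<'E'
from h import *
go([[552,-43,330]])
for n in('scene','wrist'):
    s,p,d=snap(n,'9')
    if n=='scene':cv2.imwrite('pics/s9z.png',cv2.resize(p[110:240,240:360,::-1],None,fx=4.5,fy=4.5,interpolation=cv2.INTER_CUBIC))
E
```

```text
t: 16.05
tcp_pos: [480.7, -26.8, 362.2]
tool_rot: [0.994, -0.111, 0.0, -0.0]
wrist_force: [0.3, 0.3, -2.8]
gripper_width: 10.7
t: 17.25
tcp_pos: [551.7, -42.8, 362.5]
tool_rot: [0.994, -0.111, -0.0, -0.0]
wrist_force: [-0.9, -0.3, -4.4]
gripper_width: 10.9
t 17.25 tcp [551.7 -42.8 362.5] yaw -12.75 z [-0.  0. -1.] F [-0.85 -0.34 -4.38] T [ 0.148  0.051 -0.009] w 10.9
  to [552 -43 330] slide units [0.015 0.004 1.301]
```

View pics/s9z.png

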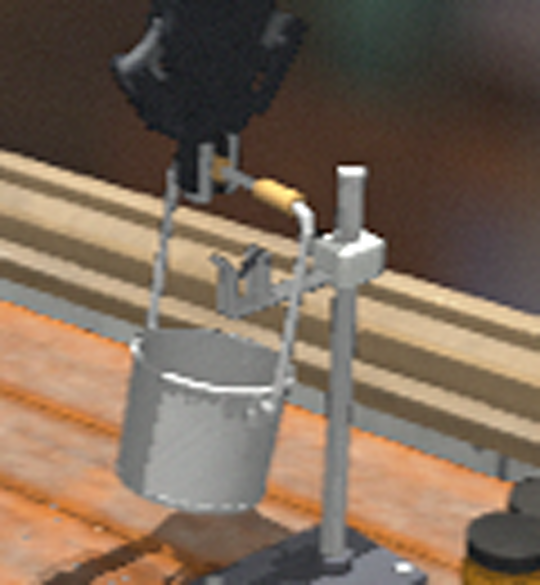

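View pics/wrist9.png

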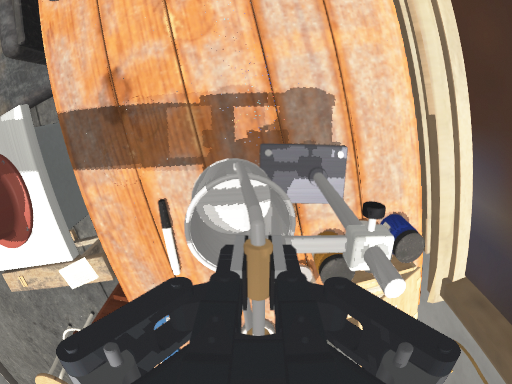

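```bash
for i in 1 2 3; do python3 -m creep '{"slide":[[0,0,0],[0,0,0]],"twist":[[0,0,0],[0,0,0]],"gripper":[8,8]}' >/dev/null
python3 - <<'E'
from h import *
s,p,d=snap('scene','10_$i');cv2.imwrite('pics/s10_$i.png',cv2.resize(p[110:240,240:360,::-1],None,fx=2.2,fy=2.2,interpolation=cv2.INTER_CUBIC)); print(s['t'])
E
done
python3 -c "
import cv2,numpy as np
cv2.imwrite('pics/s10.png',np.hstack([cv2.imread(f'pics/s10_{i}.png') for i in (1,2,3)]))"
```

```text
17.55
17.8
18.05
```

View pics/s10.png

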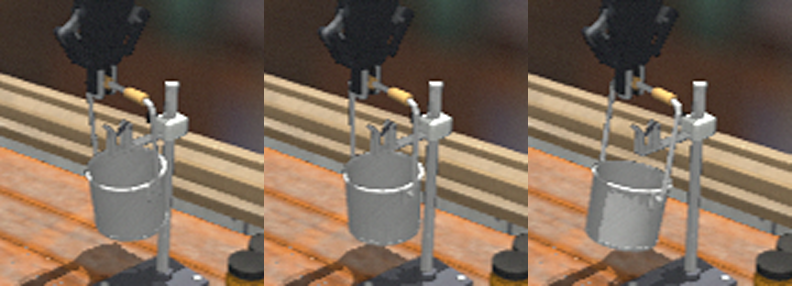

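```bash
python3 -m creep '{"slide":[[0,0,0.05],[0,0,0.1],[0,0,0.1],[0,0,0.1],[0,0,0.1],[0,0,0.1],[0,0,0.1],[0,0,0.1],[0,0,0.1],[0,0,0.1],[0,0,0.05],[0,0,0]],"twist":[[0,0,0],[0,0,0],[0,0,0],[0,0,0],[0,0,0],[0,0,0],[0,0,0],[0,0,0],[0,0,0],[0,0,0],[0,0,0],[0,0,0]],"gripper":[8,8,8,8,8,8,8,8,8,8,8,8]}' 120
for i in 1 2 3; do python3 -m creep '{"slide":[[0,0,0],[0,0,0]],"twist":[[0,0,0],[0,0,0]],"gripper":[8,8]}'
python3 - <<'E'
from h import *
s,p,d=snap('scene','11_$i');cv2.imwrite('pics/s11_$i.png',cv2.resize(p[110:240,240:360,::-1],None,fx=2.2,fy=2.2,interpolation=cv2.INTER_CUBIC)); go([[552,-43,330]])
E
done
python3 -c "
import cv2,numpy as np
cv2.imwrite('pics/s11.png',np.hstack([cv2.imread(f'pics/s11_{i}.png') for i in (1,2,3)]))"
```

```text
t: 19.3
tcp_pos: [552.0, -42.9, 337.2]
tool_rot: [0.994, -0.111, 0.0, 0.0]
wrist_force: [-0.0, -0.1, -3.6]
gripper_width: 10.6
t: 19.5
tcp_pos: [552.1, -42.9, 337.7]
tool_rot: [0.994, -0.111, 0.0, 0.0]
wrist_force: [0.4, 0.0, -3.2]
gripper_width: 10.6
t 19.55 tcp [552.  -42.9 337.6] yaw -12.75 z [ 0. -0. -1.] F [ 0.31  0.72 -3.81] T [ 0.116  0.017 -0.064] w 10.8
  to [552 -43 330] slide units [0.001 0.004 0.305]
t: 19.75
tcp_pos: [551.9, -42.9, 337.5]
tool_rot: [0.994, -0.111, -0.0, -0.0]
wrist_force: [-0.1, -0.2, -3.5]
gripper_width: 10.7
t 19.8 tcp [551.9 -42.9 337.5] yaw -12.75 z [-0.  0. -1.] F [-0.4   0.38 -3.71] T [ 0.114  0.057 -0.052] w 10.3
  to [552 -43 330] slide units [0.005 0.004 0.299]
t: 20.0
tcp_pos: [552.0, -42.9, 337.5]
tool_rot: [0.994, -0.111, 0.0, 0.0]
wrist_force: [-0.0, 0.9, -4.5]
gripper_width: 10.8
t 20.05 tcp [552.1 -42.9 337.5] yaw -12.75 z [ 0. -0. -1.] F [-0.17 -0.17 -3.84] T [ 0.138 -0.066  0.008] w 10.3
  to [552 -43 330] slide units [-0.002  0.004  0.299]
```

View pics/s11.png

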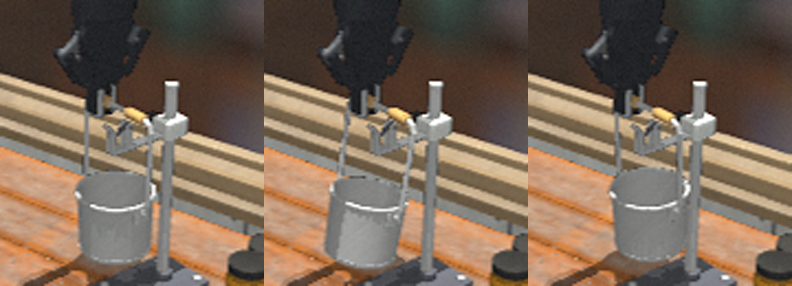

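```bash
python3 -m creep '{"slide":[[0,0,0.03],[0,0,0.05],[0,0,0.05],[0,0,0.06],[0,0,0.06],[0,0,0.06],[0,0,0.06],[0,0,0.06],[0,0,0.06],[0,0,0.05],[0,0,0.05],[0,0,0.03]],"twist":[[0,0,0],[0,0,0],[0,0,0],[0,0,0],[0,0,0],[0,0,0],[0,0,0],[0,0,0],[0,0,0],[0,0,0],[0,0,0],[0,0,0]],"gripper":[8,8,8,8,8,8,8,8,8,8,8,8]}' 120
python3 - <<'E'
from h import *
go([[552,-43,316]])
s,p,d=snap('scene','12')
a=cv2.resize(p[145:190,270:325,::-1],None,fx=12,fy=12,interpolation=cv2.INTER_CUBIC);cv2.imwrite('pics/s12.png',a)
s,p,d=snap('top','12');a=cv2.resize(p[110:190,240:320,::-1],None,fx=7,fy=7,interpolation=cv2.INTER_CUBIC);cv2.imwrite('pics/t12.png',a)
E
```

```text
t: 21.25
tcp_pos: [551.9, -42.9, 321.8]
tool_rot: [0.994, -0.111, -0.0, -0.0]
wrist_force: [-0.1, -0.4, -4.0]
gripper_width: 11.0
t 21.25 tcp [551.9 -42.9 321.8] yaw -12.75 z [-0.  0. -1.] F [-0.15 -0.38 -3.99] T [ 0.074  0.044 -0.053] w 11.0
  to [552 -43 316] slide units [0.005 0.004 0.23 ]
```

View pics/s12.png

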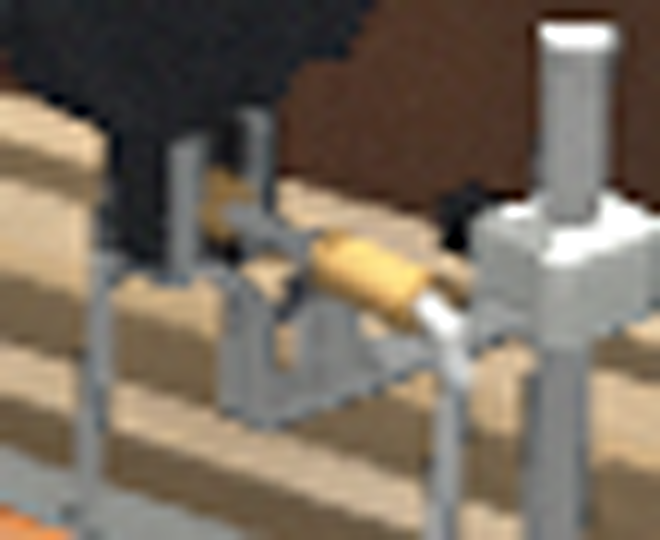

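View pics/t12.png

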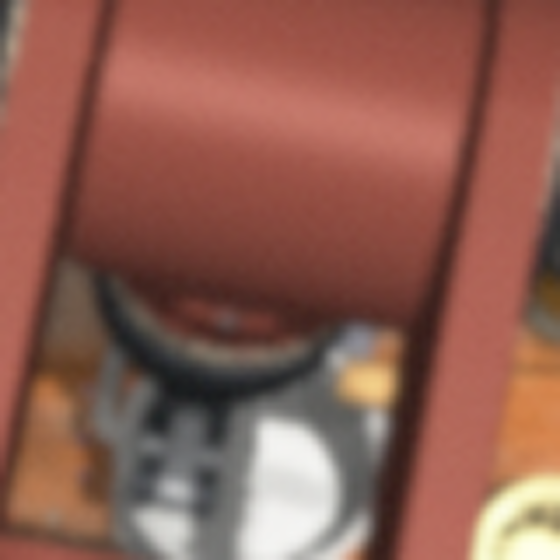

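Run:
```python
from h import *
s=json.load(open('scene12.json'));R=Ro.from_quat(s['tool_rot']).as_matrix();P=np.array(s['tcp_pos'])
f=lambda p:((proj('scene',p)-[270,145])*12).round(0)
m=P+R@[0,29,54];print('mid',m.round(1),f(m))
print('gripcentre other',f(P+R@[0,59,54]), 'wire ends bare',f(P+R@[0,14,54]),f(P+R@[0,44,54]))
a=np.radians(-12.75);X=np.array([np.cos(a),np.sin(a),0]);Y=np.array([-np.sin(a),np.cos(a),0]);F=np.array([546.6,-72.5,0])
for x,y,z in[(-20,7,261),(-20,-7,261),(-7.5,0,261),(7.5,7,261),(7.5,-7,261),(13.5,-7,261),(0,0,261),(-13.5,-7,221),(-13.5,7,221)]:print((x,y,z),f(F+x*X+y*Y+[0,0,z]))
```

```text
mid [545.5 -71.1 267.8] [276. 223.]
gripcentre other [371. 270.] wire ends bare [230. 201.] [323. 246.]
(-20, 7, 261) [193. 266.]
(-20, -7, 261) [236. 288.]
(-7.5, 0, 261) [258. 261.]
(7.5, 7, 261) [288. 232.]
(7.5, -7, 261) [331. 253.]
(13.5, -7, 261) [352. 245.]
(0, 0, 261) [284. 252.]
(-13.5, -7, 221) [255. 446.]
(-13.5, 7, 221) [212. 423.]
```

```bash
python3 -m creep '{"slide":[[0.04,0,0.06],[0,0,0.06],[0,0,0.06],[0,0,0.06],[0,0,0.06],[0,0,0.04]],"twist":[[0,0,0],[0,0,0],[0,0,0],[0,0,0],[0,0,0],[0,0,0]],"gripper":[8,8,8,8,8,8]}' 120
python3 -m creep '{"slide":[[0,0,0.04],[0,0,0.04],[0,0,0.04]],"twist":[[0,0,0],[0,0,0],[0,0,0]],"gripper":[8,8,8]}' 120
python3 - <<'E'
from h import *
go([[552,-43,316]])
s,p,d=snap('scene','13')
a=cv2.resize(p[145:190,270:325,::-1],None,fx=12,fy=12,interpolation=cv2.INTER_CUBIC);cv2.imwrite('pics/s13.png',a)
E
```

```text
t: 21.95
tcp_pos: [553.0, -43.1, 313.3]
tool_rot: [0.994, -0.111, -0.0, 0.0]
wrist_force: [0.2, -0.3, -4.0]
gripper_width: 10.7
t: 22.25
tcp_pos: [552.9, -43.1, 310.4]
tool_rot: [0.994, -0.111, -0.0, -0.0]
wrist_force: [-0.4, -0.6, -4.1]
gripper_width: 10.6
t 22.25 tcp [552.9 -43.1 310.4] yaw -12.75 z [-0.  0. -1.] F [-0.36 -0.57 -4.06] T [ 0.142  0.024 -0.003] w 10.6
  to [552 -43 316] slide units [-0.034  0.004 -0.226]
```

View pics/s13.png

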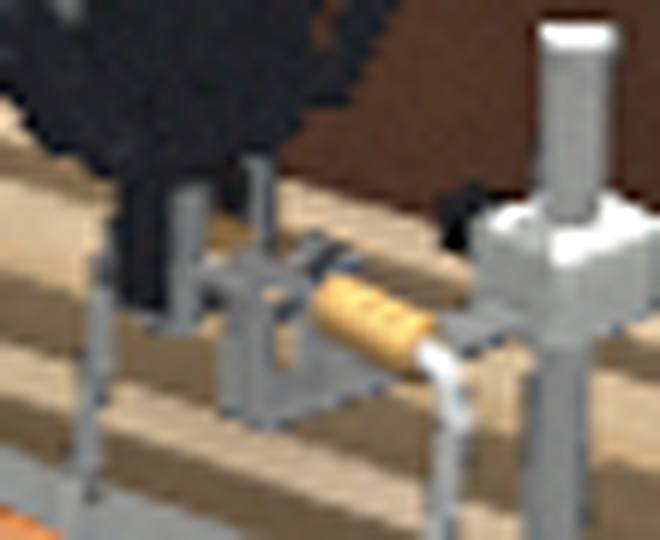

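```bash
for i in 1 2; do python3 -m creep '{"slide":[[0,0,0.04],[0,0,0.04]],"twist":[[0,0,0],[0,0,0]],"gripper":[8,8]}' 120; done; python3 -c "
from h import *
go([[552,-43,316]])"
```

```text
t: 22.5
tcp_pos: [553.0, -43.1, 308.5]
tool_rot: [0.994, -0.111, 0.0, 0.0]
wrist_force: [-0.8, 0.0, -2.6]
gripper_width: 10.6
t: 22.7
tcp_pos: [553.1, -43.2, 306.9]
tool_rot: [0.994, -0.111, 0.0, 0.0]
wrist_force: [0.1, 0.2, -0.5]
gripper_width: 10.5
t 22.7 tcp [553.1 -43.2 306.9] yaw -12.75 z [ 0.001 -0.    -1.   ] F [ 0.11  0.21 -0.48] T [0.025 0.008 0.007] w 10.5
  to [552 -43 316] slide units [-0.046  0.004 -0.363]
```

```bash
for i in 1 2 3; do python3 -m creep '{"slide":[[0,0,0.04],[0,0,0.04]],"twist":[[0,0,0],[0,0,0]],"gripper":[8,8]}' 120|egrep 't:|pos|force'; done; python3 -c "
from h import *
go([[552,-43,316]])"
```

```text
t: 22.9
tcp_pos: [553.4, -43.2, 305.5]
tool_rot: [0.994, -0.111, 0.001, 0.0]
wrist_force: [0.0, 0.6, 1.0]
t: 23.1
tcp_pos: [553.2, -43.2, 303.4]
tool_rot: [0.994, -0.111, 0.001, 0.0]
wrist_force: [-0.9, 0.5, 3.5]
t: 23.3
tcp_pos: [553.2, -43.2, 301.1]
tool_rot: [0.994, -0.111, 0.0, 0.0]
wrist_force: [-1.1, 0.7, 5.5]
t 23.3 tcp [553.2 -43.2 301.1] yaw -12.75 z [ 0.001 -0.    -1.   ] F [-1.05  0.73  5.48] T [-0.094  0.217  0.022] w 10.6
  to [552 -43 316] slide units [-0.046  0.003 -0.595]
```

```bash
for i in 1 2 3; do python3 -m creep '{"slide":[[0,0,0.04],[0,0,0.03]],"twist":[[0,0,0],[0,0,0]],"gripper":[8,8]}' 120|egrep 't:|pos|force'; done; python3 -c "
from h import *
go([[552,-43,316]])
s,p,d=snap('scene','14')
a=cv2.resize(p[145:190,270:325,::-1],None,fx=12,fy=12,interpolation=cv2.INTER_CUBIC);cv2.imwrite('pics/s14.png',a)"
```

```text
t: 23.5
tcp_pos: [553.1, -43.2, 299.4]
tool_rot: [0.994, -0.111, 0.0, 0.0]
wrist_force: [-1.9, -0.3, 6.0]
t: 23.7
tcp_pos: [553.0, -43.2, 297.8]
tool_rot: [0.994, -0.111, 0.0, 0.0]
wrist_force: [-2.3, 0.6, 6.6]
t: 23.9
tcp_pos: [552.9, -43.1, 296.1]
tool_rot: [0.994, -0.111, -0.0, 0.0]
wrist_force: [-3.3, -0.1, 6.8]
t 23.9 tcp [552.9 -43.1 296.1] yaw -12.76 z [-0. -0. -1.] F [-3.34 -0.12  6.83] T [-0.01   0.574 -0.054] w 10.9
  to [552 -43 316] slide units [-0.036  0.002 -0.795]
```

View pics/s14.png

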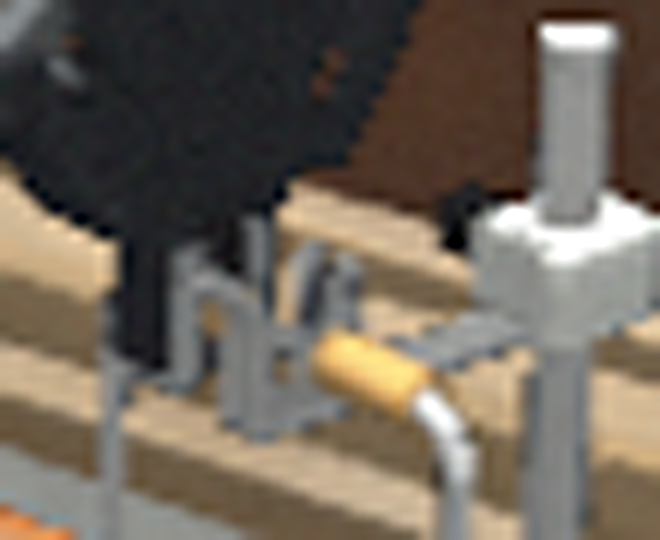

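```bash
for i in 1 2 3; do python3 -m creep '{"slide":[[0,0,0.03],[0,0,0.03]],"twist":[[0,0,0],[0,0,0]],"gripper":[8,8]}' 120|egrep 't:|pos|force'; done; python3 -c "
from h import *
go([[552,-43,316]])"
```

```text
t: 24.15
tcp_pos: [552.8, -43.1, 294.5]
tool_rot: [0.994, -0.111, -0.0, 0.0]
wrist_force: [-4.5, 1.2, 6.6]
t: 24.35
tcp_pos: [552.5, -42.8, 290.5]
tool_rot: [0.994, -0.111, -0.001, -0.001]
wrist_force: [0.5, 0.3, -3.9]
t: 24.55
tcp_pos: [552.4, -43.0, 288.9]
tool_rot: [0.994, -0.111, -0.001, -0.0]
wrist_force: [-0.6, 0.6, -3.5]
t 24.55 tcp [552.4 -43.  288.9] yaw -12.75 z [-0.003  0.001 -1.   ] F [-0.57  0.58 -3.52] T [ 0.12  -0.013 -0.019] w 10.4
  to [552 -43 316] slide units [-0.017  0.005 -1.082]
```

```bash
for i in 1 2 3; do python3 -m creep '{"slide":[[0,0,0.03],[0,0,0.03]],"twist":[[0,0,0],[0,0,0]],"gripper":[8,8]}' 120|egrep 't:|pos|force'; done; python3 -c "
from h import *
go([[552,-43,316]])"
```

```text
t: 24.75
tcp_pos: [552.8, -43.1, 288.6]
tool_rot: [0.994, -0.111, -0.0, -0.0]
wrist_force: [0.0, 0.8, -4.0]
t: 24.95
tcp_pos: [553.0, -43.1, 287.7]
tool_rot: [0.994, -0.111, 0.0, -0.0]
wrist_force: [0.9, -1.3, -5.1]
t: 25.15
tcp_pos: [553.1, -43.1, 286.6]
tool_rot: [0.994, -0.111, 0.0, 0.0]
wrist_force: [-0.8, 0.4, -0.7]
t 25.15 tcp [553.1 -43.1 286.6] yaw -12.75 z [ 0. -0. -1.] F [-0.85  0.39 -0.72] T [ 0.066  0.065 -0.001] w 10.7
  to [552 -43 316] slide units [-0.042  0.004 -1.177]
```

```bash
for i in 1 2; do python3 -m creep '{"slide":[[0,0,0.02],[0,0,0.01]],"twist":[[0,0,0],[0,0,0]],"gripper":[8,8]}' 120|egrep 't:|pos|force'; done; python3 -c "
from h import *
go([[552,-43,316]])
s,p,d=snap('scene','15')
a=cv2.resize(p[145:190,270:325,::-1],None,fx=12,fy=12,interpolation=cv2.INTER_CUBIC);cv2.imwrite('pics/s15.png',a)
a=cv2.resize(p[100:260,240:360,::-1],None,fx=4,fy=3.7,interpolation=cv2.INTER_CUBIC);cv2.imwrite('pics/s15b.png',a)"
```

```text
t: 25.35
tcp_pos: [553.3, -43.2, 286.2]
tool_rot: [0.994, -0.111, 0.001, 0.0]
wrist_force: [1.3, 0.0, -0.8]
t: 25.55
tcp_pos: [553.4, -43.2, 285.6]
tool_rot: [0.994, -0.111, 0.001, 0.0]
wrist_force: [0.8, 1.5, 1.5]
t 25.55 tcp [553.4 -43.2 285.6] yaw -12.75 z [ 0.002 -0.    -1.   ] F [0.83 1.53 1.48] T [ 0.057 -0.125  0.024] w 10.5
  to [552 -43 316] slide units [-0.055  0.005 -1.217]
```

View pics/s15.png

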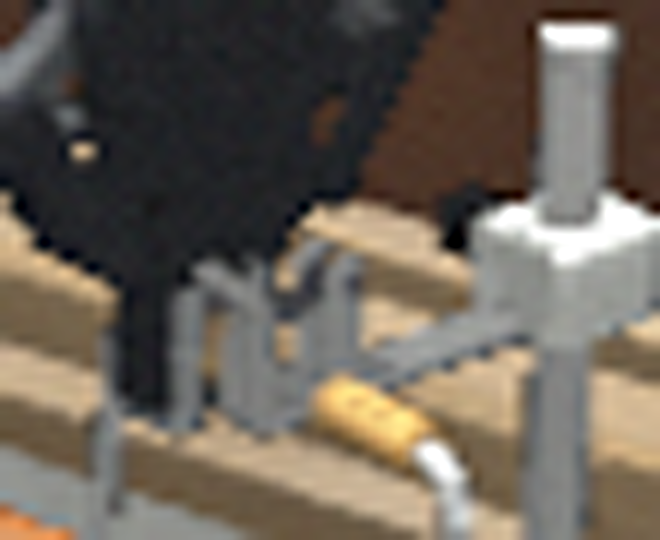

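View pics/s15b.png

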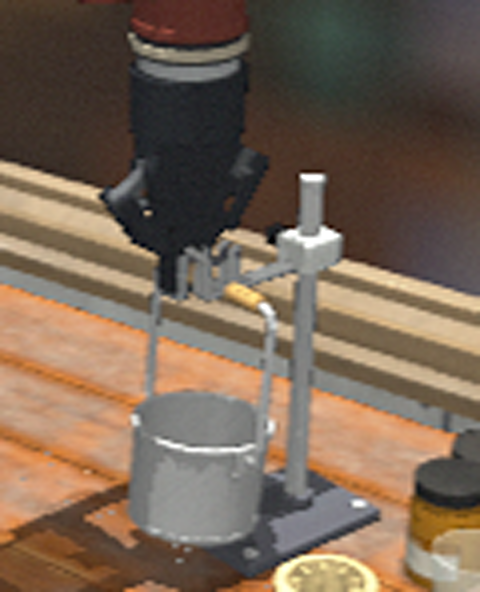

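```bash
python3 -m creep '{"slide":[[0,0,0],[0,0,0],[0,0,0],[0,0,0],[0,0,0],[0,0,0],[0,0,0],[0,0,0]],"twist":[[0,0,0],[0,0,0],[0,0,0],[0,0,0],[0,0,0],[0,0,0],[0,0,0],[0,0,0]],"gripper":[11,13,15,18,22,28,36,36]}' 20
python3 -c "
from h import *
go([[552,-43,316]])
s,p,d=snap('scene','16')
a=cv2.resize(p[145:190,270:325,::-1],None,fx=12,fy=12,interpolation=cv2.INTER_CUBIC);cv2.imwrite('pics/s16.png',a)"
```

```text
t: 26.4
tcp_pos: [552.9, -43.1, 284.6]
tool_rot: [0.994, -0.111, -0.0, -0.0]
wrist_force: [-0.2, 0.4, 0.3]
gripper_width: 36.1
t 26.4 tcp [552.9 -43.1 284.6] yaw -12.75 z [-0.  0. -1.] F [-0.19  0.42  0.33] T [-0.007  0.006  0.008] w 36.1
  to [552 -43 316] slide units [-0.037  0.003 -1.254]
```

View pics/s16.png

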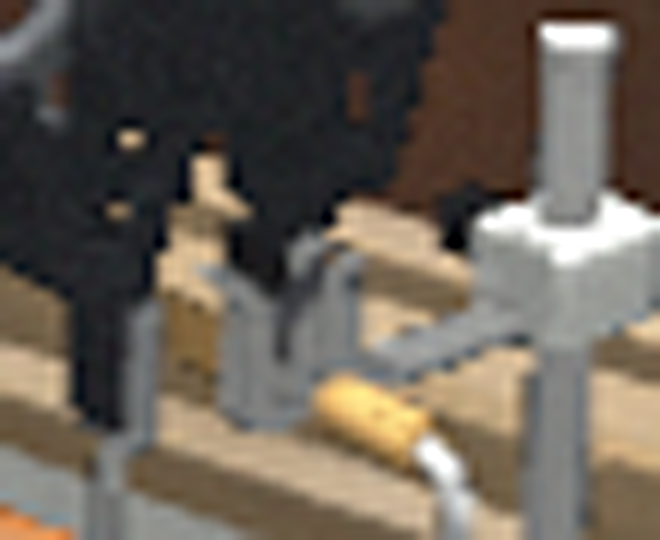

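```bash
python3 -m creep '{"slide":[[0,0,-0.1],[0,0,-0.2],[0,0,-0.3],[0,0,-0.4],[0,0,-0.5],[0,0,-0.6],[0,0,-0.7],[0,0,-0.8],[0,0,-0.8],[0,0,-0.8],[0,0,-0.5],[0,0,-0.2]],"twist":[[0,0,0],[0,0,0],[0,0,0],[0,0,0],[0,0,0],[0,0,0],[0,0,0],[0,0,0],[0,0,0],[0,0,0],[0,0,0],[0,0,0]],"gripper":[36,36,36,36,36,36,36,36,36,36,36,36]}'
python3 -m creep '{"slide":[[-0.4,0,0],[-0.8,0,0],[-0.8,0,0],[-0.8,0,0],[-0.8,0,0],[-0.8,0,0],[-0.4,0,0],[0,0,0],[0,0,0],[0,0,0],[0,0,0],[0,0,0]],"twist":[[0,0,0],[0,0,0],[0,0,0],[0,0,0],[0,0,0],[0,0,0],[0,0,0],[0,0,0],[0,0,0],[0,0,0],[0,0,0],[0,0,0]],"gripper":[36,36,36,36,36,36,36,36,36,36,36,36]}'
python3 -c "
from h import *
go([[552,-43,316]])
s,p,d=snap('top','17')
s,p,d=snap('scene','17')
a=cv2.resize(p[145:190,270:325,::-1],None,fx=12,fy=12,interpolation=cv2.INTER_CUBIC);cv2.imwrite('pics/s17.png',a)
a=np.mean([bot.capture('scene')[0]*1. for i in range(2)],0);
w=pts('scene',d);a0=np.radians(-12.75);X=np.array([np.cos(a0),np.sin(a0)]);Y=np.array([-np.sin(a0),np.cos(a0)])
q=w.reshape(-1,3);F=np.array([546.6,-72.5]);x=(q[:,:2]-F)@X;y=(q[:,:2]-F)@Y
m=(abs(x)<30)&(y<-18)&(y>-45)&(q[:,2]>210)&(q[:,2]<270);print('grip b',np.c_[x,y,q[:,2]][m].mean(0),m.sum())"
```

```text
t: 27.65
tcp_pos: [553.3, -43.2, 435.0]
tool_rot: [0.994, -0.111, 0.002, 0.0]
wrist_force: [0.5, -0.3, 0.8]
gripper_width: 35.7
t: 28.85
tcp_pos: [436.3, -16.8, 432.0]
tool_rot: [0.994, -0.111, -0.0, -0.0]
wrist_force: [-0.1, 0.3, -0.6]
gripper_width: 36.2
t 28.85 tcp [436.3 -16.8 432. ] yaw -12.76 z [-0.001  0.    -1.   ] F [-0.14  0.33 -0.65] T [ 0.015 -0.02  -0.002] w 36.2
  to [552 -43 316] slide units [4.749e+00 1.000e-03 4.637e+00]
grip b [ -3.94775049 -32.72331087 234.14168058] 51
```

View pics/s17.png

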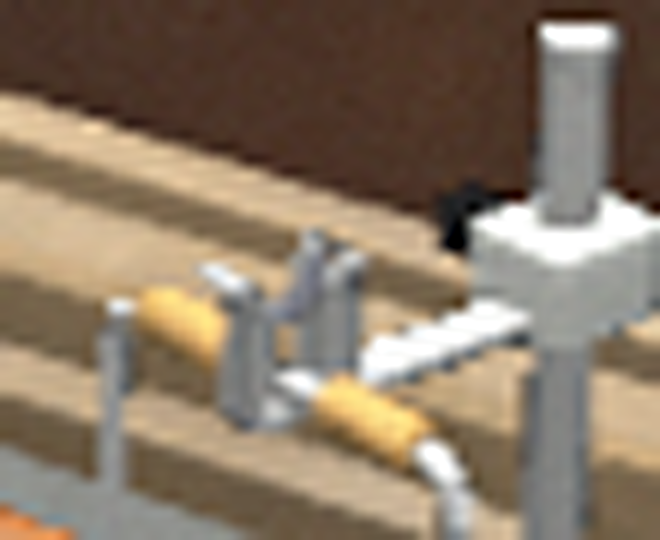

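View pics/scene17.png

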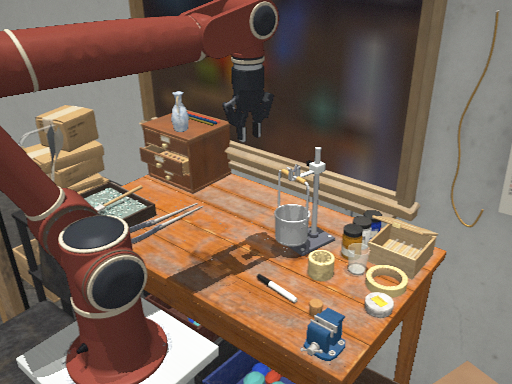

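```bash
for i in 1 2; do python3 -m creep '{"slide":[[0,0,0],[0,0,0],[0,0,0],[0,0,0],[0,0,0],[0,0,0],[0,0,0],[0,0,0],[0,0,0],[0,0,0],[0,0,0],[0,0,0]],"twist":[[0,0,0],[0,0,0],[0,0,0],[0,0,0],[0,0,0],[0,0,0],[0,0,0],[0,0,0],[0,0,0],[0,0,0],[0,0,0],[0,0,0]],"gripper":[36,36,36,36,36,36,36,36,36,36,36,36]}'|head -1; done
python3 -c "
from h import *
s,p,d=snap('scene','18')
cv2.imwrite('pics/s18.png',cv2.resize(p[140:270,240:370,::-1],None,fx=4.5,fy=4.5,interpolation=cv2.INTER_CUBIC))"
```

```text
t: 30.25
t: 31.45
```

View pics/s18.png

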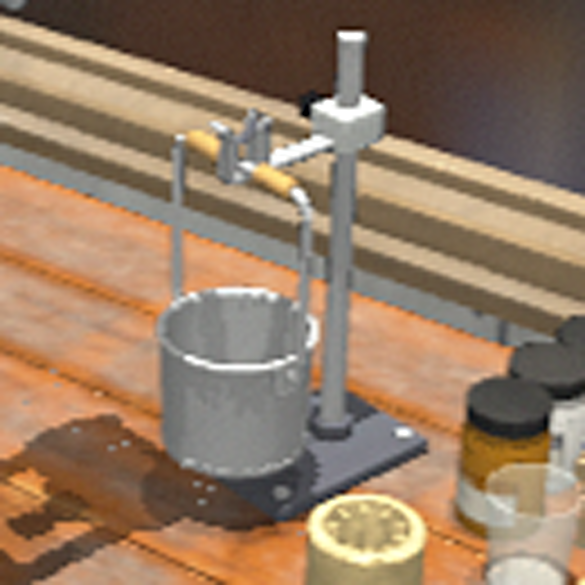

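The pail hangs plumb. The bare wire lies on the bottom of the hook at about (245,170), the keeper is shut above it, and the bystanders have not moved.

```bash
python3 -c "
from plant import bot
print(bot.finish_job())"
```

```text
the job is handed in; nothing more can be done
None
```

The pail is hanging by its bail in the hook with the keeper shut above the wire. I handed the job in at about 31.5 s.

- **Swinging the bail up:** I held the +y-side wooden grip and followed the hinge arc. The pail stayed standing. Contact reached about 6 N partway, so I corrected the arc. At upright I was pressing down with about 5.6 N.
- **Getting to the hook:** I lifted the pail and brought it in from the tip's side. It swung by roughly ±8° after the approach and was still swinging a little when I lowered it; it touched nothing that I could see.
- **Hanging it:** The wire met the keeper at a bar height of about 254 mm. The push peaked at about 10 to 11 N, counting the pail's own 3.7 N or so. Then the reading dropped back to the pail's weight alone, which was the keeper snapping past. I lowered on until the weight was taken, with the wire at about 232 mm, and only then opened the fingers.
- **Last checks:** The final scene pictures show the wire on the hook's bottom, the keeper slanting shut above it and the pail hanging plumb. The arm is clear with near-zero wrist force, and the mould, tumbler, marker and cork look unmoved.
- **What I could not confirm:** I judged the keeper shut from the pictures and the force drop, not from a joint reading. The hook position measured from different views differed by 1 to 4 mm, which the throat's flared tip took up.

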